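# Air a culture dish and load it into the plate reader

## Robot

A 6-joint arm with a two-finger parallel gripper is mounted at the origin on the work surface. World frame = base frame: x ahead of the robot, y to its left, z up, the work surface at z = 0. Lengths are in m, angles in rad, forces in N, time in s.
With the tool pointing down it reaches from about 0.225 to 0.725 m from the base axis. Payload 3.1 kg.
Tool frame: the origin (TCP) lies between the finger pads; the fingertips stand 8 mm ahead of it and the grasp point (between the pads) lies 11 mm behind it; z points along the fingers, y is the line along which they close (so a half turn about z gives the same grasp; the last joint's range is limited). The gripper opens to 85 mm and grips with 20 to 120 N. Pads are 22 mm wide; open, the fingers measure 114 mm over their backs; the gripper's body (76 mm by 85 mm) begins 54 mm behind the grasp point. The pads swing forward as they close: fully open they stand 13 mm farther back than shut.
Start: joints at [1.213, 0.048, 0.099, 1.622, 0, 1.443], TCP at [0.12, 0.511, 0.213] pointing down, gripper open.
Joint ranges: [-2.91, 2.91], [-0.99, 1.94], [-1.21, 1.42], [-2.12, 2.29], [-1.49, 1.47], [-3.14, 3.14]. Speed limits (rad/s): [2.79, 2.79, 3.14, 3.14, 3.14, 3.14].

## Interface

Orientations are given as [roll, pitch, yaw] about the fixed x, y, z axes, in that order (R = Rz(yaw) Ry(pitch) Rx(roll)).
In Python, from bench import ctrl, imaging gives the robot as it stands.
- The arm moves only by the tool step_arm, never from a script. Its argument "increments" is a list of rows, each an object with "delta_pos": the shift along the tool's x, y, z in mm, a list of three; "spin": the turn about the tool's z in rad; "fingers": the closure, from 0 (fully open) to 1 (shut). A call has 1 to 10 rows; each row shifts and turns the commanded pose from where the row before left it, along the tool's axes as they then stand; what a row does not reach is not made up. A row lasts 1/12 s, in which the tool goes at most 41.7 mm and 7.16 degrees, less where a joint would pass 70% of its speed; a pose out of reach is approached as far as the arm can. A call is refused whole if a number of a shift passes 41.7 or a number of a turn 0.125, either way. A call with a gripper value outside its range is refused whole. The fingers move at their own pace and stop on an object; the grip force is fixed at half the most. Time passes only in rows, so rows that do not move let the fingers close. It gives the time, the measured TCP pose, the force, the opening and the grip force at its end, in the units of the state.
- ctrl.get_obs(): the state, without advancing time (a new reading comes with each control period).
- imaging.snapshot(name): name is "scene" or "top"; returns a dict with "img" (480x640x3 uint8, red, green, blue), "K" (3x3 intrinsics, pixels), "k1" (the pictures are not rectified: a ray, as slopes to the right and down, at radius r is drawn at 1 + k1 r^2 times it, then the intrinsics apply), "rvec" (rotation vector, rad) and "tvec" (3), from world to camera coordinates, as OpenCV has them. Camera axes: x right, y down, z forward; pixel columns grow to the right and rows downward; lengths in m; the calibration is good to about 2 mm. A picture is of the moment at which its call begins. There is no depth.
- ctrl.sign_off(): hands the job in; it is judged then, once.
The state is a dict: "clock": time; "joints": joint angles; "qvel": joint speeds; "effort": joint torques, N m; "tcp_pos": TCP position; "orientation": TCP orientation; "ft_force": force on the tool from outside, world axes, zero at the start; "wrist_torque": the same for the moment, N m; "width": opening from 0.0 (shut) to 1.0 (fully open); "grasp_force": force on a finger pad.
Only numpy, scipy, OpenCV 4.12 (cv2) and the standard library are available. Lean on these libraries where they do the work, as an engineer would, in place of code of your own. Each camera call takes 0.05 s, during which the arm holds its last target. There are 200 camera calls.

## Task

Air the culture dish by lifting one edge of its lid just clear of the dish, hold it tilted like that for about a second, then set the lid back flat and centred. Then push the carriage along the middle of its guide until it is fully home against the end stop of the reader (it jams if pushed off-centre), and finally swing the latch bar across behind it. Keep the lid low over the dish, do not take it right off, and leave the other things on the bench where they are.

Things in the scene. Friction and masses are not known exactly. Their poses are not given: they have to be found in the camera images.
- reader: Fixed plate reader: aluminium guide 400 mm long (x -240 to 160 mm), 150 mm wide, leading to a white cabinet 190 x 230 x 150 mm that begins at x = 165 mm. Origin on the table, on the guide's centre line; +x along the guide towards the cabinet (travel), +y left of travel. Guide floor at z = 12 mm; side walls with inward lips, lip tops at z = 30 mm, 110 mm apart; the space above is free.
- end_stop (a point): Middle of the rubber end stop's face, on the guide's centre line, at x = 155 mm, z = 24 mm in the reader's frame. The carriage's front meets it when fully home; the carriage's origin is then 55 mm short of it.
- carriage: Loose grey carriage, about 0.4 kg, held down in the guide, axes parallel to the reader's. Origin: middle of its underside on the guide floor. Deck x -65 to 55 mm, 104 mm wide, top at z = 24 mm. Push bar across its rear: x -65 to -55, y +-65, z 20 to 45 mm. A bottom dish (54 mm wide, 13 mm tall) is clipped to the deck at x = 12, y = 0. It starts 180 to 235 mm short of home.
- push_face (a point): Middle of the push bar's rear face (carriage x = -65, y = 0, z = 32.5 mm), where to push, along the guide. Pushed within about 8 mm of the middle the carriage slides with 0.5 to 2 N. Its guide shoes are short (50 mm, 1.5 mm play each side): pushed towards an end of the bar it skews and jams, and more force does not help; back off and push in the middle.
- dish_rim (a point): Centre of the rim of the bottom dish on the carriage, 37 mm above the carriage's origin. The closed lid is centred over it.
- lid: Loose clear plastic dish lid, 63 mm outer diameter, 9.5 mm tall, 20 g, closed on the dish at the start. Origin: centre of its lower edge, z up. Its skirt hangs 7 mm below the dish rim with 2.5 mm play round the dish; closed, its lower edge is 6 mm above the deck, 42 mm above the table. Can be gripped across its diameter from above; tilted by more than 7 degrees the raised edge clears the rim.
- latch (a joint): Angle of the latch bar about its upright pivot beside the guide, right of travel; stays where left, needs about 1 N at the post. 0: points backwards, parallel to the guide. Grows as it swings in over the guide (clockwise from above) to its stop at 1.57: square across, 2 mm behind the home carriage's push bar. Negative: swung outwards. Starts -0.35 to 0.15. The push bar blocks it if the carriage is nearly but not fully home.
- latch_post (a point): Top of the black round upright post (14 mm diameter, 55 mm tall) near the free end of the latch bar, 85 mm from the pivot, 97 mm above the table. The bar is 14 mm wide, its top 42 mm above the table.
- latch_pivot (a point): Pivot of the latch bar at its underside: x = 26, y = -95, z = 32 mm in the reader's frame.
- tube_rack: White foam rack 120 x 120 mm with capped sample tubes, 108 mm tall; to be left alone. Origin under its centre.
- label_roll: Clear cup 84 mm wide, 60 mm tall, with a yellow label roll; to be left alone. Origin under its centre.
- pen: Grey pen 130 mm long lying on the bench; to be left alone. Origin at its middle, on the table.
There are look-alikes about, which are no part of the job. Of the things that look like the carriage, the larger one is meant.

How it is judged:
By the outcome, as a careful person would: the job done as asked, in the order asked, and still so for the second after the job is handed in, with the robot touching nothing.
It also fails if it takes over 67 s, if anything falls off the work surface, if the arm or the gripper's body presses on something with over 40 N, if the wrist force passes 120 N, or if a joint passes its speed limit or range.

## Working session

There is one attempt and no reset: what is moved stays moved. The work goes in short steps, Python scripts to look and compute and a tool call to move; the robot and the scene stay as the last step left them, time stands still between calls to the robot, and variables do not carry over. Pictures are saved under pics/ and viewed, at most 10 in all, crops included, and the job is handed in when it is done.

Besides the shell and the picture viewer there is one more tool, called after "Request:" as name([rows], argument=value, ...), one row to a line, values as JSON. step_arm: Moves the arm, as the interface text tells. Its arguments: {"type":"object","properties":{"increments":{"type":"array","items":{"type":"object","properties":{"delta_pos":{"type":"array","items":{"type":"number"}},"spin":{"type":"number"},"fingers":{"type":"number"}}}}},"required":["increments"]}

```bash
mkdir -p pics; ls; cat > h.py <<'E'
import numpy as np,cv2
from bench import ctrl,imaging
def snap(n):
    s=imaging.snapshot(n); return s
def ray(s,u,v):
    K=np.array(s["K"]);k=s["k1"]
    R=cv2.Rodrigues(np.array(s["rvec"],float))[0];t=np.array(s["tvec"],float).ravel()
    p=cv2.undistortPoints(np.array([[[u,v]]],float),K,np.array([k,0,0,0.]))[0,0]
    return -R.T@t, R.T@np.array([p[0],p[1],1])
def onz(s,u,v,z):
    o,d=ray(s,u,v); return o+d*(z-o[2])/d[2]
def proj(s,P):
    return cv2.projectPoints(np.array(P,float).reshape(-1,3),np.array(s["rvec"],float),np.array(s["tvec"],float),np.array(s["K"]),np.array([s["k1"],0,0,0.]))[0][:,0]
def save(img,n): cv2.imwrite("pics/"+n,cv2.cvtColor(np.ascontiguousarray(img),cv2.COLOR_RGB2BGR))
E
python3 - <<'E'
from h import *
for n in("top","scene"):
    s=snap(n); save(s["img"],n+"0.png"); print(ray(s,320,240))
o=ctrl.get_obs();print(o)
E
```

```text
pics
(array([ 0.50313355, -0.14744006,  0.91766784]), array([ 0.07834922, -0.01545598, -0.99682961]))
(array([ 0.91473665, -0.7171374 ,  0.96565875]), array([-0.31151384,  0.50492383, -0.80502473]))
{'clock': 0.1, 'joints': array([ 1.21319619e+00,  4.86820584e-02,  9.77049704e-02,  1.62198332e+00,
       -2.36707544e-05,  1.44298236e+00]), 'qvel': array([-1.61846844e-03, -2.74253089e-03,  5.07383291e-03, -2.02810936e-03,
        1.70273708e-03, -6.74504224e-05]), 'effort': array([ 1.83874727e-03, -3.39852083e+01,  3.20935786e+01,  1.58159336e-02,
       -1.20964055e-04, -3.52000072e-06]), 'tcp_pos': array([0.11939351, 0.51062527, 0.21200662]), 'orientation': array([-3.13944321e+00, -2.52368989e-04,  2.91180624e+00]), 'ft_force': array([-0.56388361, -0.26767549,  0.34471782]), 'wrist_torque': array([-2.09782175e-02, -2.38376283e-02,  2.63096430e-05]), 'grasp_force': 0.0, 'width': 0.9988166429392491}
```

View pics/top0.png

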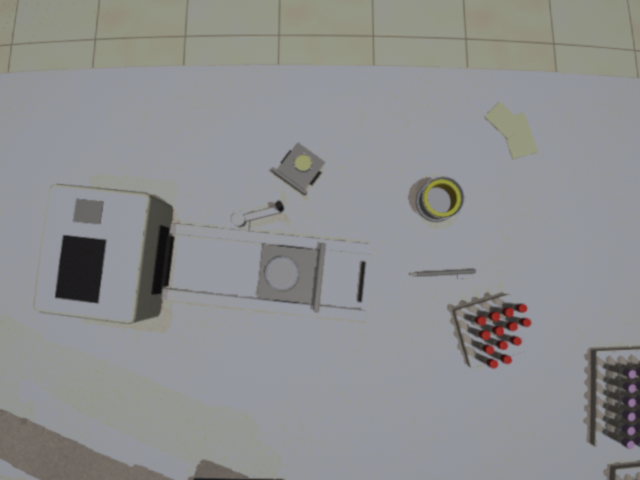

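View pics/scene0.png

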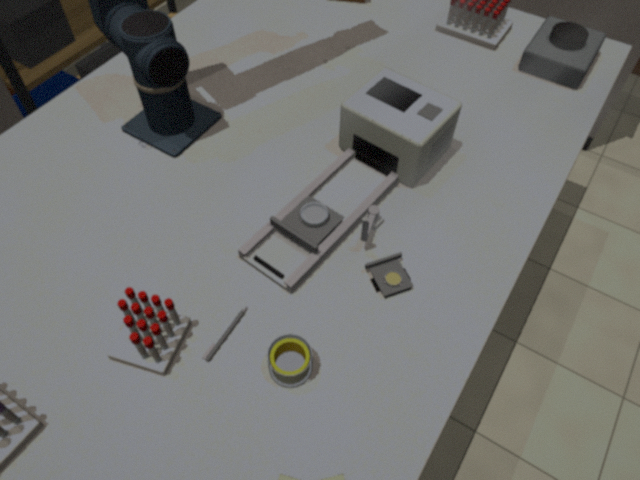

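The top view shows the reader cabinet at (105,253), with its guide running right to (370,275). The large carriage with its lid is at (282,272), its push bar at x≈319, and the latch pivot is at (238,218) with its black post at (279,206). Two things could be taken for the carriage: the grey one in the guide at (288,273) and the small grey one with a yellow disc at (300,168). The larger one, in the guide, is meant. I'll check it in a close crop.

```bash
python3 - <<'E'
from h import *
s=snap("top"); c=s["img"][190:330,155:385]; save(cv2.resize(c,None,fx=3.4,fy=3.4,interpolation=cv2.INTER_CUBIC),"crop0.png")
for u,v,z in[(282,272,.0515),(319,243,.045),(319,311,.045),(238,218,.04),(279,206,.097),(175,225,.03),(370,242,.03),(165,300,.03),(368,317,.03),(440,199,.06),(490,330,.1)]: print(u,v,onz(s,u,v,z).round(4))
E
```

```text
282 272 [ 0.51   -0.089   0.0515]
319 243 [ 0.5659 -0.1591  0.045 ]
319 311 [ 0.4362 -0.1595  0.045 ]
238 218 [ 0.6142 -0.0017  0.04  ]
279 206 [ 0.6293 -0.0855  0.097 ]
175 225 [0.6013 0.1249 0.03  ]
370 242 [ 0.5694 -0.2591  0.03  ]
165 300 [0.454  0.1413 0.03  ]
368 317 [ 0.4235 -0.2549  0.03  ]
440 199 [ 0.6507 -0.3912  0.06  ]
490 330 [ 0.4049 -0.4695  0.1   ]
```

View pics/crop0.png

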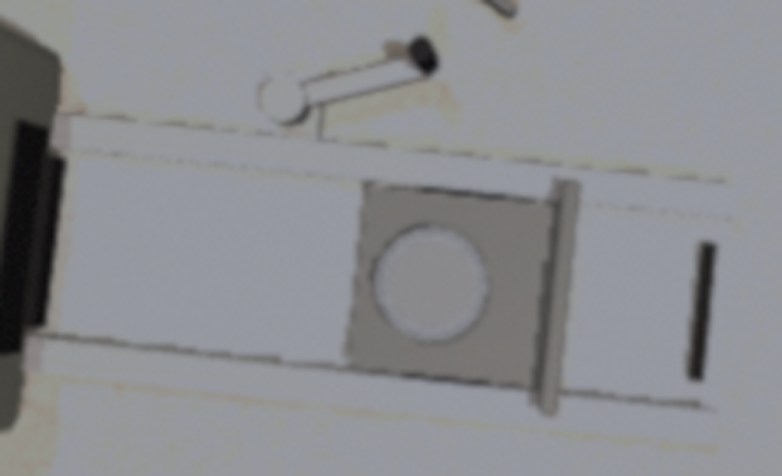

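The crop confirms the large carriage: lid centre at full-frame (282.1,273.2), push bar rear edge from (325.6,243.5) to (318.8,311.5), and post top around (278.5,205). Next I'll work out the reader frame.

```bash
python3 - <<'E'
from h import *
s=snap("top"); t=snap("scene")
f=lambda u,v,z: onz(s,155+u/3.4,190+v/3.4,z)
a1,a2=f(75,150,.03),f(735,218,.03); b1,b2=f(65,337,.03),f(715,408,.03)
d1=a1-a2; d2=b1-b2; th=[np.degrees(np.arctan2(d[1],d[0])) for d in(d1,d2)]; print("yaw",th)
T=np.radians(np.mean(th)); ex=np.array([np.cos(T),np.sin(T)]);ey=np.array([-ex[1],ex[0]])
print("lips",[(p[:2]@ey).round(4) for p in(a1,a2,b1,b2)])
c=np.mean([(p[:2]@ey) for p in(a1,a2,b1,b2)])
e=f(730,300,.012)  
L=lambda p:((p[:2]@ex).round(4),(p[:2]@ey-c).round(4))
print("floor rear end", [L(f(*q,.03)) for q in((727,181),(716,448))], "cab", L(f(72,150,.03)))
lid=f(432,283,.0515); print("lid",lid,L(lid)); 
for q in((580,182),(557,413)): print("bar",f(*q,.045),L(f(*q,.045)))
pv=f(283,97,.045); print("piv",pv,L(pv)); po=f(424,52,.097); print("post",po,L(po),(po-pv)[:2],np.hypot(*(po-pv)[:2]))
print("ex",ex,"c",c)
for n,P in(("lid",lid),("post",po),("bar",f(568,298,.045))): print(n,"scene",proj(t,P))
E
```

```text
yaw [np.float64(84.37496471665439), np.float64(84.13819321759438)]
lips [np.float64(-0.5683), np.float64(-0.5691), np.float64(-0.4606), np.float64(-0.4598)]
floor rear end [(np.float64(-0.1988), np.float64(-0.0754)), (np.float64(-0.2074), np.float64(0.0772))] cab (np.float64(0.1798), np.float64(-0.0537))
lid [ 0.50765516 -0.08911571  0.0515    ] (np.float64(-0.0379), np.float64(0.0004))
bar [ 0.5649757  -0.17172498  0.045     ] (np.float64(-0.1143), np.float64(-0.0649))
bar [ 0.43526949 -0.15920193  0.045     ] (np.float64(-0.1148), np.float64(0.0654))
piv [ 0.6125883  -0.00298844  0.045     ] (np.float64(0.0583), np.float64(-0.0953))
post [ 0.6305731  -0.08671927  0.097     ] (np.float64(-0.0232), np.float64(-0.1216)) [ 0.0179848  -0.08373083] 0.08564055991648352
ex [0.10007381 0.99498002] c -0.5144654854795429
lid scene [[312.981286   212.80659118]]
post scene [[363.25684837 223.16542633]]
bar scene [[290.67766356 235.99815865]]
```

Plan: the tool can't tilt, so I'll lever the lid. With the fingers shut, I press down on its overhang, which sits outside the dish rim (r 27 to 31.5 mm). That raises the far edge, and the near edge stays on the dish. First I'll move over there.

Request:
step_arm([
  {"delta_pos": [0,0,0],"spin": -0.065,"fingers": 1},
  {"delta_pos": [0,0,0],"spin": -0.065,"fingers": 1},
  {"delta_pos": [-13.5,-18.6,0],"spin": 0,"fingers": 1},
  {"delta_pos": [-13.5,-18.6,0],"spin": 0,"fingers": 1},
  {"delta_pos": [-13.5,-18.6,0],"spin": 0,"fingers": 1},
  {"delta_pos": [-13.5,-18.6,0],"spin": 0,"fingers": 1},
  {"delta_pos": [-13.5,-18.6,0],"spin": 0,"fingers": 1},
  {"delta_pos": [-13.5,-18.6,0],"spin": 0,"fingers": 1},
  {"delta_pos": [-13.5,-18.6,0],"spin": 0,"fingers": 1},
  {"delta_pos": [-13.5,-18.6,0],"spin": 0,"fingers": 1},
])

```text
clock: 1.08
tcp_pos: [0.2125, 0.3513, 0.213]
orientation: [-3.142, 0.0, 3.042]
ft_force: [1.1, -0.5, 0.2]
width: 0.001
grasp_force: 0.0
```

Request:
step_arm([
  {"delta_pos": [-13.5,-18.6,0],"fingers": 1},
  {"delta_pos": [-13.5,-18.6,0],"fingers": 1},
  {"delta_pos": [-13.5,-18.6,0],"fingers": 1},
  {"delta_pos": [-13.5,-18.6,0],"fingers": 1},
  {"delta_pos": [-13.5,-18.6,0],"fingers": 1},
  {"delta_pos": [-13.5,-18.6,0],"fingers": 1},
  {"delta_pos": [-13.5,-18.6,0],"fingers": 1},
  {"delta_pos": [-13.5,-18.6,0],"fingers": 1},
  {"delta_pos": [-13.5,-18.6,0],"fingers": 1},
  {"delta_pos": [-13.5,-18.6,0],"fingers": 1},
])

```text
invalid input
```

Request:
step_arm([
  {"delta_pos": [-13.5,-18.6,0],"fingers": 1},
  {"delta_pos": [-13.5,-18.6,0],"fingers": 1},
  {"delta_pos": [-13.5,-18.6,0],"fingers": 1},
  {"delta_pos": [-13.5,-18.6,0],"fingers": 1},
  {"delta_pos": [-13.5,-18.6,0],"fingers": 1},
  {"delta_pos": [-13.5,-18.6,0],"fingers": 1},
  {"delta_pos": [-13.5,-18.6,0],"fingers": 1},
  {"delta_pos": [-13.5,-18.6,0],"fingers": 1},
  {"delta_pos": [0,0,30],"fingers": 1},
  {"delta_pos": [0,0,0],"fingers": 1},
])

```text
invalid input
```

Request:
step_arm([
  {"delta_pos": [-13.5,-18.6,0],"spin": 0,"fingers": 1},
  {"delta_pos": [-13.5,-18.6,0],"spin": 0,"fingers": 1},
  {"delta_pos": [-13.5,-18.6,0],"spin": 0,"fingers": 1},
  {"delta_pos": [-13.5,-18.6,0],"spin": 0,"fingers": 1},
  {"delta_pos": [-13.5,-18.6,0],"spin": 0,"fingers": 1},
  {"delta_pos": [-13.5,-18.6,0],"spin": 0,"fingers": 1},
  {"delta_pos": [-13.5,-18.6,0],"spin": 0,"fingers": 1},
  {"delta_pos": [-13.5,-18.6,0],"spin": 0,"fingers": 1},
  {"delta_pos": [-13.5,-18.6,0],"spin": 0,"fingers": 1},
  {"delta_pos": [-13.5,-18.6,0],"spin": 0,"fingers": 1},
])

```text
clock: 1.92
tcp_pos: [0.3284, 0.1528, 0.2131]
orientation: [3.141, 0.0, 3.042]
ft_force: [-0.2, -0.0, 0.2]
width: -0.004
grasp_force: 0.0
```

Request:
step_arm([
  {"delta_pos": [-13.5,-18.6,0],"spin": 0,"fingers": 1},
  {"delta_pos": [-13.5,-18.6,0],"spin": 0,"fingers": 1},
  {"delta_pos": [-13.5,-18.6,0],"spin": 0,"fingers": 1},
  {"delta_pos": [-13.5,-18.6,0],"spin": 0,"fingers": 1},
  {"delta_pos": [-13.5,-18.6,0],"spin": 0,"fingers": 1},
  {"delta_pos": [-13.5,-18.6,0],"spin": 0,"fingers": 1},
  {"delta_pos": [-13.5,-18.6,0],"spin": 0,"fingers": 1},
  {"delta_pos": [-13.5,-18.6,0],"spin": 0,"fingers": 1},
  {"delta_pos": [-13.5,-18.6,0],"spin": 0,"fingers": 1},
  {"delta_pos": [0,0,30],"spin": 0,"fingers": 1},
])

```text
clock: 2.75
tcp_pos: [0.4377, -0.0288, 0.1882]
orientation: [-3.138, 0.013, 3.038]
ft_force: [1.3, 0.3, -0.2]
width: 0.002
grasp_force: 0.0
```

Request:
step_arm([
  {"delta_pos": [-13.0,-18.0,0],"spin": 0,"fingers": 1},
  {"delta_pos": [-10.0,-18.0,20],"spin": 0,"fingers": 1},
  {"delta_pos": [0,-10,30],"spin": 0,"fingers": 1},
  {"delta_pos": [0,0,30],"spin": 0,"fingers": 1},
  {"delta_pos": [0,0,20],"spin": 0,"fingers": 1},
  {"delta_pos": [0,0,10],"spin": 0,"fingers": 1},
  {"delta_pos": [0,0,0],"spin": 0,"fingers": 1},
  {"delta_pos": [0,0,0],"spin": 0,"fingers": 1},
])

```text
clock: 3.42
tcp_pos: [0.4505, -0.0728, 0.0733]
orientation: [3.142, -0.0, 3.042]
ft_force: [0.0, -0.7, 1.4]
width: -0.0
grasp_force: 0.0
```

```bash
python3 - <<'E'
from h import *
o=ctrl.get_obs();print(o["tcp_pos"],o["orientation"])
s=snap("top");t=snap("scene")
a=cv2.resize(s["img"][200:330,200:350],(600,520),interpolation=cv2.INTER_CUBIC)[:, :400] if 0 else cv2.resize(s["img"][215:315,225:325],(400,400),interpolation=cv2.INTER_CUBIC)
b=cv2.resize(t["img"][160:260,260:360],(400,400),interpolation=cv2.INTER_CUBIC)
save(np.hstack([a,b]),"pair1.png")
E
```

```text
[ 0.45047792 -0.07276852  0.07332829] [ 3.14154920e+00 -2.79588637e-04  3.04200392e+00]
```

View pics/pair1.png

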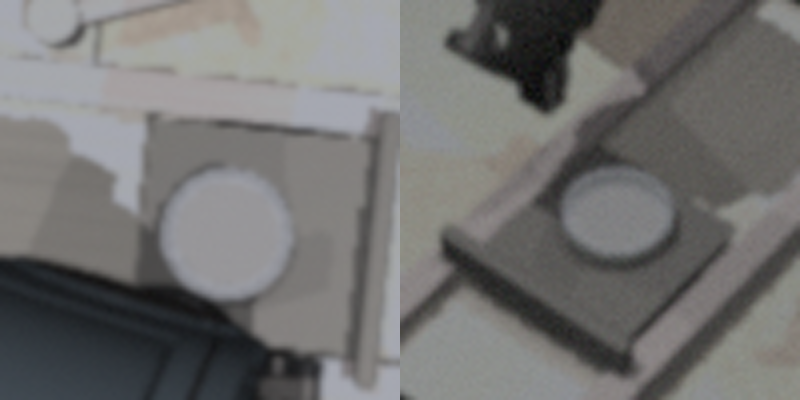

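The pair shows the lid still closed. In the top view it is at (281.8,273.3), and in the scene view it is at crop (617,212). The tool's fingertips are beside it at crop (545,105), on the robot's side. I'll check the tip's footprint against its projection.

```bash
python3 - <<'E'
from h import *
s=snap("top");t=snap("scene");o=ctrl.get_obs();p=o["tcp_pos"]
T=np.radians(84.26);ex=np.array([np.cos(T),np.sin(T),0]);ey=np.array([-ex[1],ex[0],0]);z=np.array([0,0,1])
lid=onz(s,281.9,273.25,.0515);print("lid",lid,"rel tcp in (ey,ex)",(p-lid)@ey,(p-lid)@ex)
# lid mask in scene
for n,a,b in(("c1",11,14.5),("c2",-11,14.5),("c3",-11,-14.5),("c4",11,-14.5)):
    q=p+ey*a/1e3+ex*b/1e3-z*.008; print(n,((proj(t,q)[0]-[260,160])*4+[400,0]).round())
# rectify a vertical-ish plane crop: view scene closer
c=t["img"][150:225,260:360]; c=cv2.convertScaleAbs(cv2.resize(c,(800,600),interpolation=cv2.INTER_CUBIC),alpha=1.8,beta=20); save(c,"tip1.png")
print("lidtop scene",(proj(t,lid)[0]-[260,160])*4+[400,0])
E
```

```text
lid [ 0.50762583 -0.08881456  0.0515    ] rel tcp in (ey,ex) 0.056722548014737514 0.009961427630674638
c1 [546. 109.]
c2 [576. 127.]
c3 [543. 158.]
c4 [513. 139.]
lidtop scene [612.17662504 210.85126248]
```

View pics/tip1.png

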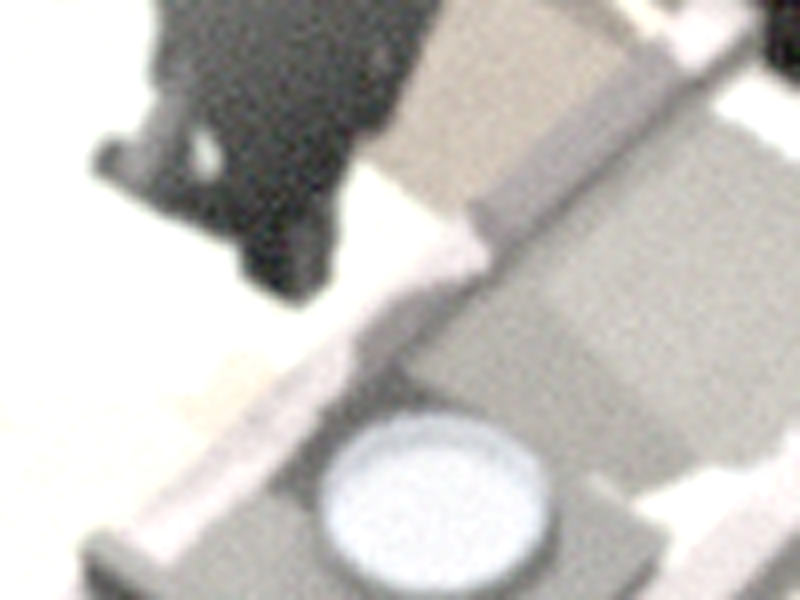

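The tip measures about 20 x 14.5 mm, but it appears about 9 px higher in the scene view than its projection. I'll move into the press position just above the lid's height and look again before touching anything.

Request:
step_arm([
  {"delta_pos": [-8,-5,0],"spin": 0,"fingers": 1},
  {"delta_pos": [-7.5,-5,0],"spin": 0,"fingers": 1},
  {"delta_pos": [0,0,5],"spin": 0,"fingers": 1},
  {"delta_pos": [0,0,3],"spin": 0,"fingers": 1},
  {"delta_pos": [0,0,2],"spin": 0,"fingers": 1},
  {"delta_pos": [0,0,0],"spin": 0,"fingers": 1},
  {"delta_pos": [0,0,0],"spin": 0,"fingers": 1},
])

```text
clock: 4.2
tcp_pos: [0.4644, -0.0841, 0.0625]
orientation: [3.141, -0.001, 3.042]
ft_force: [-0.8, 0.5, -0.4]
width: 0.001
grasp_force: 0.0
```

```bash
python3 - <<'E'
from h import *
t=snap("scene");o=ctrl.get_obs();p=o["tcp_pos"];print(p,o["ft_force"])
T=np.radians(84.26);ex=np.array([np.cos(T),np.sin(T),0]);ey=np.array([-ex[1],ex[0],0]);z=np.array([0,0,1])
lid=np.array([.5076,-.0888,.0515]);print((p-lid)@ey,(p-lid)@ex)
c=cv2.convertScaleAbs(cv2.resize(t["img"][160:235,270:370],(800,600),interpolation=cv2.INTER_CUBIC),alpha=1.3)
for a,b in((11,7),(-11,7),(-11,-7),(11,-7)):
    q=((proj(t,p+ey*a/1e3+ex*b/1e3-z*.008)[0]-[270,160])*8); print(q.round()); cv2.circle(c,tuple(int(v) for v in q),3,(255,0,0),-1)
save(c,"tip2.png")
E
```

```text
[ 0.46459697 -0.08418073  0.06281043] [ 0.33630604  0.73444858 -0.53246902]
0.04324940637522448 0.00029518782419042384
[210. 305.]
[271. 343.]
[239. 372.]
[178. 335.]
```

View pics/tip2.png

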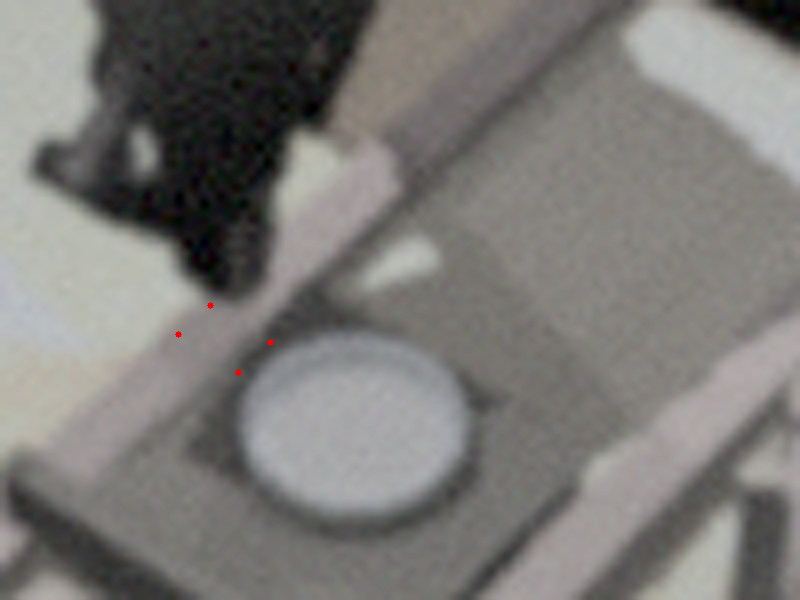

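The tip (dark, lower corner at crop (235,302)) again shows about 9 px above its projection, although its sideways position agrees. Contact will settle the height, so I'll go down in small steps and watch the force and the image change.

```bash
cat > chk.py <<'E'
from h import *
import sys,os
F=[];I=[]
for i in range(6):
    t=snap("scene"); F.append(ctrl.get_obs()["ft_force"]); I.append(t["img"].astype(float))
m=np.mean(I,0).mean(2)
o=ctrl.get_obs();p=o["tcp_pos"]
T=np.radians(84.26);ex=np.array([np.cos(T),np.sin(T),0]);ey=np.array([-ex[1],ex[0],0])
lid=np.array([.5076,-.0888,.0515])
print("clk",o["clock"],"ey,ex,z mm",((p-lid)@ey*1e3).round(2),((p-lid)@ex*1e3).round(2),(p[2]*1e3).round(2),"F ey,ex,z",*(np.mean(F,0)@np.c_[ey,ex,[0,0,1]]).round(2))
b=m[196:230,295:334]
if not os.path.exists("ref.npy"): np.save("ref.npy",b)
d=np.abs(b-np.load("ref.npy"));print("diff mean %.2f max %.1f"%(d.mean(),d.max()))
save(np.clip(cv2.resize(m[160:260,270:370],(500,500),interpolation=cv2.INTER_CUBIC)[...,None].repeat(3,2)*1.3,0,255).astype(np.uint8),"chk.png")
# bright lid mask fit on region
E
python3 chk.py; python3 - <<'E'
from h import *
t=snap("scene"); print(proj(t,[[.47,-.085,.06],[.47,-.085,.08]]))
E
```

```text
clk 4.55 ey,ex,z mm 42.74 0.14 63.33 F ey,ex,z 0.01 0.07 0.26
diff mean 0.00 max 0.0
[[299.83028969 202.06021939]
 [299.65575371 196.14855464]]
```

Request:
step_arm([
  {"delta_pos": [-3,0,0],"spin": 0,"fingers": 1},
  {"delta_pos": [0,0,2],"spin": 0,"fingers": 1},
  {"delta_pos": [0,0,0.5],"spin": 0,"fingers": 1},
  {"delta_pos": [0,0,0],"spin": 0,"fingers": 1},
  {"delta_pos": [0,0,0],"spin": 0,"fingers": 1},
])

```text
clock: 5.02
tcp_pos: [0.4678, -0.0846, 0.0604]
orientation: [3.142, -0.0, 3.042]
ft_force: [0.1, 0.0, -0.1]
width: 0.001
grasp_force: 0.0
```

```bash
python3 chk.py
```

```text
clk 5.3167 ey,ex,z mm 39.84 0.12 60.65 F ey,ex,z 0.18 0.12 -0.09
diff mean 2.27 max 45.6
```

Request:
step_arm([
  {"delta_pos": [0,0,0.5],"spin": 0,"fingers": 1},
  {"delta_pos": [0,0,0.5],"spin": 0,"fingers": 1},
  {"delta_pos": [0,0,0.5],"spin": 0,"fingers": 1},
  {"delta_pos": [0,0,0],"spin": 0,"fingers": 1},
  {"delta_pos": [0,0,0],"spin": 0,"fingers": 1},
])

```text
clock: 5.73
tcp_pos: [0.4679, -0.0847, 0.059]
orientation: [3.142, -0.0, 3.042]
ft_force: [-0.1, 0.4, 0.2]
width: 0.001
grasp_force: 0.0
```

```bash
python3 chk.py
```

```text
clk 6.0333 ey,ex,z mm 39.85 0.13 59.12 F ey,ex,z 0.05 -0.09 0.21
diff mean 2.52 max 56.1
```

View pics/chk.png

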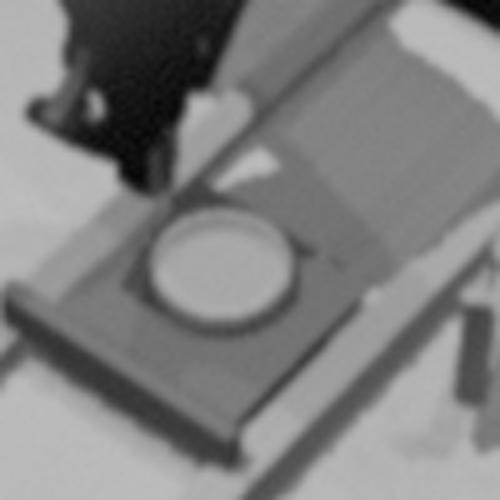

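The tip in this picture, at (150,190), still looks well above the lid, which is at (222,268) and undisturbed. The force is nil, so I'll keep going down.

Request:
step_arm([
  {"delta_pos": [0,0,0.5],"spin": 0,"fingers": 1},
  {"delta_pos": [0,0,0.5],"spin": 0,"fingers": 1},
  {"delta_pos": [0,0,0],"spin": 0,"fingers": 1},
  {"delta_pos": [0,0,0],"spin": 0,"fingers": 1},
])

```text
clock: 6.37
tcp_pos: [0.4679, -0.0847, 0.058]
orientation: [3.142, -0.0, 3.042]
ft_force: [-0.2, 0.3, -0.8]
width: -0.002
grasp_force: 0.0
```

```bash
python3 chk.py
```

```text
clk 6.6667 ey,ex,z mm 39.82 0.13 58.15 F ey,ex,z 0.08 0.1 0.08
diff mean 2.68 max 58.5
```

Request:
step_arm([
  {"delta_pos": [0,0,0.5],"spin": 0,"fingers": 1},
  {"delta_pos": [0,0,0.5],"spin": 0,"fingers": 1},
  {"delta_pos": [0,0,0],"spin": 0,"fingers": 1},
  {"delta_pos": [0,0,0],"spin": 0,"fingers": 1},
])

```text
clock: 7.0
tcp_pos: [0.4679, -0.0847, 0.057]
orientation: [3.142, -0.0, 3.042]
ft_force: [0.6, -0.9, -0.2]
width: -0.002
grasp_force: 0.0
```

```bash
python3 chk.py
```

```text
clk 7.3 ey,ex,z mm 39.81 0.11 57.15 F ey,ex,z -0.03 0.44 -0.09
diff mean 2.80 max 63.2
```

Request:
step_arm([
  {"delta_pos": [0,0,1],"spin": 0,"fingers": 1},
  {"delta_pos": [0,0,1],"spin": 0,"fingers": 1},
  {"delta_pos": [0,0,0],"spin": 0,"fingers": 1},
])

```text
clock: 7.55
tcp_pos: [0.4677, -0.0846, 0.0548]
orientation: [3.141, -0.001, 3.042]
ft_force: [0.7, 0.9, 0.4]
width: 0.001
grasp_force: 0.0
```

```bash
python3 chk.py
```

```text
clk 7.85 ey,ex,z mm 39.84 0.11 55.14 F ey,ex,z -0.38 -0.25 0.14
diff mean 3.24 max 73.4
```

View pics/chk.png

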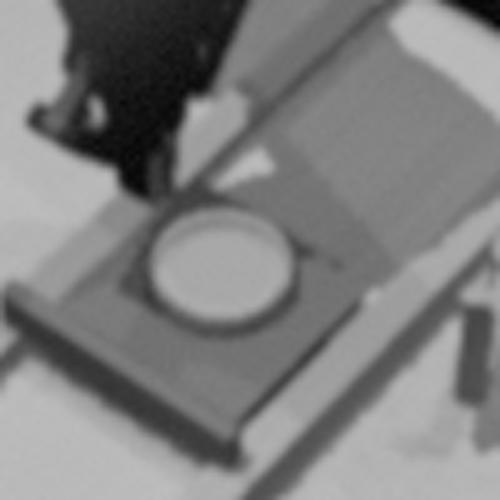

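The lid is still undisturbed, and the visible tip is at about (155,200). I'll find out what really moves there by differencing this view against one with the tool raised.

```bash
python3 - <<'E'
from h import *
np.save("low.npy",np.mean([snap("scene")["img"].astype(float) for i in range(4)],0))
E
```

Request:
step_arm([
  {"delta_pos": [0,0,-20],"spin": 0,"fingers": 1},
  {"delta_pos": [0,0,-20],"spin": 0,"fingers": 1},
  {"delta_pos": [0,0,0],"spin": 0,"fingers": 1},
  {"delta_pos": [0,0,0],"spin": 0,"fingers": 1},
])

```text
clock: 8.38
tcp_pos: [0.4693, -0.0851, 0.0965]
orientation: [-3.141, 0.003, 3.042]
ft_force: [0.1, -0.2, -0.7]
width: 0.001
grasp_force: 0.0
```

```bash
python3 - <<'E'
from h import *
a=np.load("low.npy");s=snap("scene");b=np.mean([snap("scene")["img"].astype(float) for i in range(4)],0)
np.save("high.npy",b)
np.set_printoptions(linewidth=220)
print("low gray rows188-216 cols 288-312");print(a[188:216,288:312].mean(2).astype(int))
print("high");print(b[188:216,288:312].mean(2).astype(int))
E
```

```text
low gray rows188-216 cols 288-312
[[ 14  12   7  13  13  13  12   8   7  10  15   6   8  16  24  39  47  78 113 121 121 121 121 121]
 [ 14  11  12  17  18   8  16  11  10   7  16  10   6  15  27  35  45  77 111 120 121 121 122 121]
 [ 26  18  17  11  14   5  12  17  17   6  16  13  22  29  26  27  42  75 109 121 122 120 121 119]
 [ 58  40  29  19   6  16  12   9  11   6  10  23  32  36  30  31  43  75 109 121 123 121 118 107]
 [ 99  81  62  49  39  22  12   8   7  12  10  27  39  46  33  32  47  79 109 122 121 118 109  91]
 [127 118 105  96  77  45  17   9   9  14  11  25  40  43  34  38  55  87 112 120 117 108  92  74]
 [140 137 133 127 110  69  23   5  10   6  10  26  39  44  37  36  65  98 115 117 107  90  74  70]
 [141 141 142 140 126  81  31  11   8   8  13  26  43  46  39  40  66  97 111 105  86  68  64  71]
 [141 142 143 141 130  92  44  12   9   4  12  23  37  43  40  39  62  90  98  85  66  56  62  75]
 [142 140 142 141 133 105  66  38  18  16   5  22  43  43  44  39  55  73  74  63  54  50  54  64]
 [141 141 140 139 132 114  91  67  47  28  14  28  41  45  44  36  49  57  5
[... 3784 characters left out ...]
8 128]
 [116 116 115 111 106  96  92  90  90  90  88  89  98 110 110 113 117 118 123 126 129 129 129 128]
 [114 114 111 106  97  90  89  92  95  92  92  91 100 109 111 119 122 124 127 128 128 129 128 128]
 [114 111 105  96  89  89  92  93  94  94  91  91  99 108 117 121 125 126 126 127 129 129 129 129]
 [107  99  95  93  93  92  94  93  92  93  90  89  97 110 121 124 127 127 128 128 127 128 128 127]
 [ 99  93  90  93  94  95  95  94  94  92  84  80  95 114 126 126 127 128 128 128 127 128 128 127]
 [ 92  92  92  93  94  96  93  94  93  90  76  70  93 117 129 130 130 128 129 128 128 128 128 130]
 [ 93  94  95  92  95  93  92  93  93  90  74  66  88 116 129 133 132 128 129 129 128 128 127 131]]
```

```bash
python3 - <<'E'
from h import *
t=snap("scene")
T=np.radians(84.26);ex=np.array([np.cos(T),np.sin(T),0]);ey=np.array([-ex[1],ex[0],0])
p=np.array([.4677,-.0846,0])
for z in(.047,.06,.07,.077,.085):
    print(z,[proj(t,p+ey*a/1e3+ex*b/1e3+[0,0,z])[0].round(1) for a,b in((-10,7),(-10,-7),(10,-7),(0,0))])
o=ctrl.get_obs();print(o["joints"],o["tcp_pos"])
E
```

```text
0.047 [array([304.6, 205.6]), array([300.6, 209.3]), array([293.8, 205. ]), array([299.2, 205.3])]
0.06 [array([304.5, 201.8]), array([300.5, 205.5]), array([293.6, 201.2]), array([299.1, 201.5])]
0.07 [array([304.5, 198.9]), array([300.5, 202.6]), array([293.5, 198.3]), array([299. , 198.6])]
0.077 [array([304.4, 196.8]), array([300.4, 200.5]), array([293.4, 196.2]), array([298.9, 196.5])]
0.085 [array([304.4, 194.4]), array([300.3, 198.1]), array([293.3, 193.8]), array([298.8, 194.1])]
[-3.20175143e-01 -7.35802160e-02 -2.58123309e-01  1.38846238e+00
  2.96821836e-06 -2.20363701e-01] [ 0.46712914 -0.08440954  0.09390234]
```

The image puts the real tip about 31 mm higher than the nominal TCP+8 mm, so contact with the lid should come near TCP z≈28 mm. I'll go down carefully with force checks.

Request:
step_arm([
  {"delta_pos": [0,0,20],"spin": 0,"fingers": 1},
  {"delta_pos": [0,0,15],"spin": 0,"fingers": 1},
  {"delta_pos": [0,0,7],"spin": 0,"fingers": 1},
  {"delta_pos": [0,0,1],"spin": 0,"fingers": 1},
  {"delta_pos": [0,0,1],"spin": 0,"fingers": 1},
  {"delta_pos": [0,0,1],"spin": 0,"fingers": 1},
  {"delta_pos": [0,0,1],"spin": 0,"fingers": 1},
])

```text
clock: 9.27
tcp_pos: [0.4688, -0.0849, 0.0501]
orientation: [-3.141, 0.002, 3.042]
ft_force: [0.2, -1.3, 0.9]
width: 0.0
grasp_force: 0.0
```

```bash
python3 chk.py
```

```text
clk 9.5667 ey,ex,z mm 39.51 0.06 49.55 F ey,ex,z 0.26 -0.1 0.07
diff mean 4.36 max 94.1
```

Request:
step_arm([
  {"delta_pos": [0,0,1],"spin": 0,"fingers": 1},
  {"delta_pos": [0,0,1],"spin": 0,"fingers": 1},
  {"delta_pos": [0,0,1],"spin": 0,"fingers": 1},
])

```text
clock: 9.82
tcp_pos: [0.468, -0.0847, 0.046]
orientation: [-3.142, 0.0, 3.042]
ft_force: [-0.6, -0.2, 0.3]
width: 0.002
grasp_force: 0.0
```

```bash
python3 chk.py
```

```text
clk 10.1167 ey,ex,z mm 39.88 0.15 46.07 F ey,ex,z 0.02 0.3 0.04
diff mean 4.89 max 96.8
```

Request:
step_arm([
  {"delta_pos": [0,0,1],"spin": 0,"fingers": 1},
  {"delta_pos": [0,0,1],"spin": 0,"fingers": 1},
  {"delta_pos": [0,0,1],"spin": 0,"fingers": 1},
  {"delta_pos": [0,0,0],"spin": 0,"fingers": 1},
])

```text
clock: 10.45
tcp_pos: [0.4677, -0.0846, 0.0428]
orientation: [3.141, -0.001, 3.042]
ft_force: [0.3, 0.2, 0.2]
width: 0.0
grasp_force: 0.0
```

```bash
python3 chk.py
```

```text
clk 10.75 ey,ex,z mm 39.82 0.12 43.15 F ey,ex,z 0.08 0.1 -0.0
diff mean 5.52 max 99.5
```

View pics/chk.png

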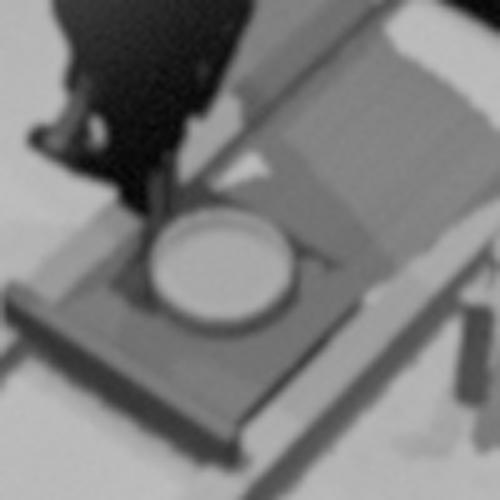

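The dark tip now ends at about (158,225), just behind the lid's robot-side edge at (155,245), and the lid hasn't moved. I'll continue down in 1 mm steps.

Request:
step_arm([
  {"delta_pos": [0,0,1],"spin": 0,"fingers": 1},
  {"delta_pos": [0,0,1],"spin": 0,"fingers": 1},
  {"delta_pos": [0,0,1],"spin": 0,"fingers": 1},
  {"delta_pos": [0,0,0],"spin": 0,"fingers": 1},
])

```text
clock: 11.08
tcp_pos: [0.4677, -0.0846, 0.0398]
orientation: [3.142, -0.001, 3.042]
ft_force: [-0.4, -0.6, -0.6]
width: -0.0
grasp_force: 0.0
```

```bash
python3 chk.py
```

```text
clk 11.3833 ey,ex,z mm 39.81 0.11 40.17 F ey,ex,z 0.06 -0.32 0.04
diff mean 5.95 max 99.4
```

Request:
step_arm([
  {"delta_pos": [0,0,1],"spin": 0,"fingers": 1},
  {"delta_pos": [0,0,1],"spin": 0,"fingers": 1},
  {"delta_pos": [0,0,1],"spin": 0,"fingers": 1},
  {"delta_pos": [0,0,0],"spin": 0,"fingers": 1},
])

```text
clock: 11.72
tcp_pos: [0.4677, -0.0846, 0.0368]
orientation: [3.141, -0.001, 3.042]
ft_force: [-0.2, 0.3, -0.5]
width: -0.001
grasp_force: 0.0
```

```bash
python3 chk.py; python3 - <<'E'
from h import *
a=np.mean([snap("scene")["img"].astype(float) for i in range(3)],0);np.set_printoptions(linewidth=220)
print(a[196:220,290:314].mean(2).astype(int))
E
```

```text
clk 12.0167 ey,ex,z mm 39.83 0.12 37.16 F ey,ex,z -0.04 -0.3 -0.02
diff mean 6.45 max 99.6
[[ 16  13  15   9  10  10   8   8  12  14  21  32  32  35  36  45  65  66  60  55  57  72  89 105]
 [ 47  33  20   9  11   9  13   4   3  18  35  38  36  30  34  39  45  51  52  50  57  66  84 102]
 [ 84  73  45  21  12   8   8  10   8  24  35  41  40  34  34  38  44  46  51  51  50  58  67  77]
 [116 102  79  47  18   9  13   9  13  20  40  48  39  37  40  40  47  48  48  52  53  53  52  58]
 [128 115  96  58  22   9  11   8   8  20  32  45  40  32  40  48  47  51  51  54  53  56  59  60]
 [123 113 100  69  35  18  11  10   8  19  33  45  42  31  39  51  49  55  58  63  73  74  78  79]
 [113 107  98  82  55  33  19  12  12  21  36  41  41  35  43  55  64  72  77  89  99  99  97 102]
 [106 104 104  97  80  59  41  23  11  25  34  47  41  40  52  70  87  97  98 104 107 111 106 106]
 [107 107 105 105  97  85  69  45  24  25  41  44  47  55  77  95 106 109 108 108 108 105 106 105]
 [111 109 108 107 105  98  86  62  41  29  39  50  64  82 100 111 107 109 102 101 107 107 110 109]
 [115 113 109 106 1
[... 667 characters left out ...]
9 128]
 [ 86  82  80  71  61  52  54  53  51  64  92 116 127 127 129 128 130 128 130 130 130 128 129 129]
 [ 84  82  75  60  51  53  54  60  55  62  92 119 130 131 129 129 130 129 130 128 131 128 129 129]
 [ 81  79  72  56  52  60  59  59  51  59  85 114 131 133 131 129 130 129 131 128 130 130 130 130]
 [ 82  74  64  58  57  56  59  57  56  54  80 109 127 132 133 131 130 130 129 129 129 128 128 130]
 [ 81  75  65  59  58  56  58  57  49  47  66  95 119 127 131 131 130 130 128 132 127 130 128 129]
 [ 91  85  69  62  58  57  54  54  48  46  55  78 105 122 129 132 132 130 131 130 130 129 130 131]
 [ 94  89  81  72  65  60  55  53  47  46  49  66  85 106 119 127 130 131 131 130 129 130 129 130]]
```

The tip's lower corner is now at about (299,205), which is z≈62 mm, i.e. TCP+25 mm. That leaves about 10 mm to go.

Request:
step_arm([
  {"delta_pos": [0,0,2],"spin": 0,"fingers": 1},
  {"delta_pos": [0,0,2],"spin": 0,"fingers": 1},
  {"delta_pos": [0,0,1],"spin": 0,"fingers": 1},
  {"delta_pos": [0,0,1],"spin": 0,"fingers": 1},
  {"delta_pos": [0,0,0],"spin": 0,"fingers": 1},
])

```text
clock: 12.58
tcp_pos: [0.4674, -0.0846, 0.0308]
orientation: [3.142, -0.001, 3.042]
ft_force: [-1.0, -0.0, 0.9]
width: -0.003
grasp_force: 0.7
```

```bash
python3 chk.py
```

```text
clk 12.8833 ey,ex,z mm 39.9 0.16 31.21 F ey,ex,z 1.27 0.15 1.16
diff mean 11.04 max 100.6
```

Request:
step_arm([
  {"delta_pos": [0,0,0.5],"spin": 0,"fingers": 1},
  {"delta_pos": [0,0,0.5],"spin": 0,"fingers": 1},
  {"delta_pos": [0,0,0],"spin": 0,"fingers": 1},
])

```text
clock: 13.13
tcp_pos: [0.4679, -0.0847, 0.03]
orientation: [3.142, -0.0, 3.042]
ft_force: [-0.9, 0.5, 1.6]
width: -0.003
grasp_force: 0.8
```

```bash
python3 chk.py
```

```text
clk 13.4333 ey,ex,z mm 39.88 0.14 30.07 F ey,ex,z 0.95 -0.21 1.27
diff mean 14.69 max 102.0
```

Request:
step_arm([
  {"delta_pos": [0,0,0.5],"spin": 0,"fingers": 1},
  {"delta_pos": [0,0,0.5],"spin": 0,"fingers": 1},
  {"delta_pos": [0,0,0],"spin": 0,"fingers": 1},
])

```text
clock: 13.68
tcp_pos: [0.4681, -0.0847, 0.0294]
orientation: [-3.142, 0.0, 3.042]
ft_force: [-0.8, 0.3, 2.9]
width: -0.001
grasp_force: 1.7
```

```bash
python3 chk.py
```

```text
clk 13.9833 ey,ex,z mm 39.72 0.11 29.34 F ey,ex,z 1.83 0.37 3.4
diff mean 16.01 max 100.1
```

View pics/chk.png

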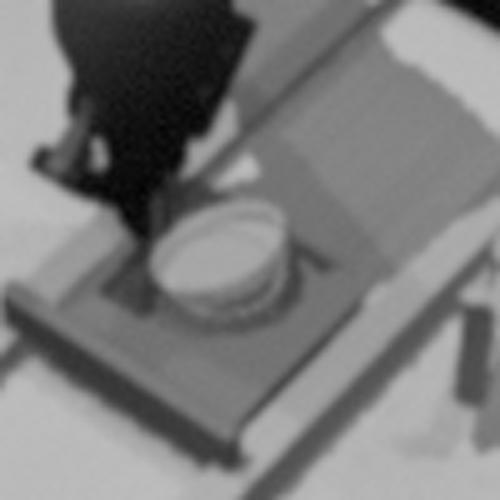

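The lid is tilted: the edge away from the tool is raised (right rim at about (285,215)) and the dish wall shows beneath it at (270,290). The pressed edge stays on the dish. I'll estimate the angle.

```bash
python3 - <<'E'
from h import *
t=snap("scene")
T=np.radians(84.26);ex=np.array([np.cos(T),np.sin(T),0]);ey=np.array([-ex[1],ex[0],0]);z=np.array([0,0,1])
c=np.array([.5076,-.0888,.0495])
a=np.linspace(0,2*np.pi,73)
for th in(0,8,12,16,20,25):
    h=np.radians(th); out=[]
    for zz in(.002,-.0075):
        P=[]
        for q in a:
            u=31.5e-3*np.cos(q)-.027; w=zz   # along ey, relative to pivot at +27mm
            # rotate about ex so that -ey side rises
            P.append(c+ey*(.027+u*np.cos(h)+w*np.sin(h)*-1*-1)+z*(w*np.cos(h)-u*np.sin(h))+ex*31.5e-3*np.sin(q))
        p=(proj(t,P)-[270,160])*5; out+= [p.min(0).round(),p.max(0).round()]
    print(th,*out)
I=np.mean([snap("scene")["img"].astype(float) for i in range(3)],0).mean(2);np.set_printoptions(linewidth=220)
print(I[198:230:1,298:334].astype(int))
E
```

```text
0 [144. 209.] [286. 319.] [145. 223.] [286. 333.]
8 [144. 207.] [285. 310.] [146. 222.] [287. 324.]
12 [143. 206.] [284. 305.] [147. 221.] [287. 320.]
16 [143. 204.] [282. 300.] [148. 220.] [287. 316.]
20 [143. 203.] [280. 295.] [149. 219.] [286. 311.]
25 [142. 200.] [277. 289.] [149. 217.] [284. 306.]
[[ 7  6 22 ... 89 91 88]
 [10  9 29 ... 87 88 89]
 [11 21 33 ... 89 91 90]
 ...
 [88 86 86 ... 89 85 81]
 [88 86 87 ... 87 83 68]
 [89 86 87 ... 79 68 58]]
```

The tilt looks like about 18–20°, more than needed, so I'll ease up about 1.5 mm and hold there.

Request:
step_arm([
  {"delta_pos": [0,0,-0.5],"spin": 0,"fingers": 1},
  {"delta_pos": [0,0,-0.5],"spin": 0,"fingers": 1},
  {"delta_pos": [0,0,-0.5],"spin": 0,"fingers": 1},
])

```text
clock: 14.43
tcp_pos: [0.4679, -0.0847, 0.0302]
orientation: [3.142, -0.0, 3.042]
ft_force: [-1.3, 0.5, 1.0]
width: 0.0
grasp_force: 0.5
```

```bash
cat > tilt.py <<'E'
from h import *
I=np.mean([snap("scene")["img"].astype(float) for i in range(4)],0).mean(2)
col=I[205:232,314:318].mean(1).round().astype(int);print("col316 rows205-231",list(col))
col=I[205:232,322:326].mean(1).round().astype(int);print("col324 rows205-231",list(col))
E
python3 chk.py; python3 tilt.py
```

```text
clk 14.7333 ey,ex,z mm 39.86 0.13 30.49 F ey,ex,z 0.99 0.17 1.38
diff mean 13.29 max 100.3
col316 rows205-231 [np.int64(121), np.int64(124), np.int64(128), np.int64(129), np.int64(129), np.int64(130), np.int64(130), np.int64(130), np.int64(130), np.int64(129), np.int64(130), np.int64(129), np.int64(129), np.int64(125), np.int64(112), np.int64(95), np.int64(88), np.int64(88), np.int64(77), np.int64(69), np.int64(64), np.int64(65), np.int64(74), np.int64(85), np.int64(88), np.int64(89), np.int64(89)]
col324 rows205-231 [np.int64(115), np.int64(122), np.int64(128), np.int64(129), np.int64(128), np.int64(128), np.int64(128), np.int64(126), np.int64(124), np.int64(118), np.int64(108), np.int64(98), np.int64(90), np.int64(85), np.int64(83), np.int64(77), np.int64(70), np.int64(66), np.int64(62), np.int64(62), np.int64(72), np.int64(84), np.int64(88), np.int64(89), np.int64(89), np.int64(89), np.int64(89)]
```

```bash
python3 - <<'E'
from h import *
t=snap("scene")
T=np.radians(84.26);ex=np.array([np.cos(T),np.sin(T),0]);ey=np.array([-ex[1],ex[0],0]);z=np.array([0,0,1])
c=np.array([.5076,-.0888,.0495]);a=np.linspace(0,2*np.pi,361)
ref=np.load("ref.npy");print("ref col316",ref[9:,19:23].mean(1).astype(int),"col324",ref[9:,27:31].mean(1).astype(int))
for th in(0,6,8,10,12,14,16,20):
    h=np.radians(th);u=31.5e-3*np.cos(a)-.027;w=.002
    P=c+np.outer(.027+u*np.cos(h)+w*np.sin(h),ey)+np.outer(w*np.cos(h)-u*np.sin(h),z)+np.outer(31.5e-3*np.sin(a),ex)
    p=proj(t,P); print(th,[p[abs(p[:,0]-k)<.6][:,1].max().round(1) for k in(315.5,323.5)])
E
```

```text
ref col316 [110 120 127 128 129 129 128 128 129 129 129 129 128 129 129 129 130 127
 110  83  65  59  68  81  88] col324 [104 110 112 116 121 125 127 128 129 129 128 129 127 124 115 101  82  68
  61  63  75  84  87  88  89]
0 [np.float64(223.8), np.float64(220.7)]
6 [np.float64(222.2), np.float64(218.8)]
8 [np.float64(221.6), np.float64(218.0)]
10 [np.float64(221.0), np.float64(217.2)]
12 [np.float64(220.4), np.float64(216.4)]
14 [np.float64(219.8), np.float64(215.6)]
16 [np.float64(219.1), np.float64(214.7)]
20 [np.float64(217.7), np.float64(212.8)]
```

The tilt is about 14.5°. I'll ease a little more, to about 11°, and hold for over a second.

Request:
step_arm([
  {"delta_pos": [0,0,-0.6],"spin": 0,"fingers": 1},
  {"delta_pos": [0,0,0],"spin": 0,"fingers": 1},
  {"delta_pos": [0,0,0],"spin": 0,"fingers": 1},
  {"delta_pos": [0,0,0],"spin": 0,"fingers": 1},
  {"delta_pos": [0,0,0],"spin": 0,"fingers": 1},
  {"delta_pos": [0,0,0],"spin": 0,"fingers": 1},
  {"delta_pos": [0,0,0],"spin": 0,"fingers": 1},
  {"delta_pos": [0,0,0],"spin": 0,"fingers": 1},
  {"delta_pos": [0,0,0],"spin": 0,"fingers": 1},
  {"delta_pos": [0,0,0],"spin": 0,"fingers": 1},
])

```text
clock: 15.82
tcp_pos: [0.468, -0.0847, 0.0312]
orientation: [-3.142, 0.0, 3.042]
ft_force: [-0.3, -0.6, 0.4]
width: 0.001
grasp_force: 0.4
```

```bash
python3 tilt.py|sed 's/np.int64(\([0-9]*\))/\1/g'; python3 chk.py
```

```text
col316 rows205-231 [114, 122, 127, 129, 130, 130, 130, 130, 130, 130, 130, 129, 130, 130, 129, 126, 116, 95, 81, 75, 64, 59, 67, 82, 88, 89, 89]
col324 rows205-231 [113, 115, 121, 125, 127, 128, 128, 128, 129, 130, 129, 125, 118, 104, 88, 76, 68, 63, 61, 62, 71, 81, 88, 89, 89, 89, 89]
clk 16.3167 ey,ex,z mm 39.83 0.12 31.22 F ey,ex,z 0.24 -0.06 0.79
diff mean 10.31 max 102.1
```

The tilt is now about 8–9°, just clear, and it has been above 7° for well over a second. I'll lower it gently.

Request:
step_arm([
  {"delta_pos": [0,0,-0.4],"spin": 0,"fingers": 1},
  {"delta_pos": [0,0,-0.4],"spin": 0,"fingers": 1},
  {"delta_pos": [0,0,-0.4],"spin": 0,"fingers": 1},
  {"delta_pos": [0,0,-0.4],"spin": 0,"fingers": 1},
  {"delta_pos": [0,0,-0.4],"spin": 0,"fingers": 1},
  {"delta_pos": [0,0,-1],"spin": 0,"fingers": 1},
  {"delta_pos": [0,0,-5],"spin": 0,"fingers": 1},
  {"delta_pos": [0,0,-15],"spin": 0,"fingers": 1},
  {"delta_pos": [0,0,-20],"spin": 0,"fingers": 1},
  {"delta_pos": [0,0,0],"spin": 0,"fingers": 1},
])

```text
clock: 17.15
tcp_pos: [0.4707, -0.0856, 0.0785]
orientation: [-3.14, 0.007, 3.042]
ft_force: [1.8, -0.6, 0.2]
width: 0.001
grasp_force: 0.0
```

```bash
python3 tilt.py|sed 's/np.int64(\([0-9]*\))/\1/g'; python3 chk.py; python3 - <<'E'
from h import *
I=np.mean([snap("top")["img"].astype(float) for i in range(4)],0).mean(2);np.set_printoptions(linewidth=250)
s=snap("top");np.save("top_after.npy",I)
print(I[273:275,260:305].mean(0).astype(int));print(I[250:300,281:283].mean(1).astype(int))
J=np.mean([cv2.imread("pics/top0.png").astype(float)],0).mean(2)
print(J[273:275,260:305].mean(0).astype(int));print(J[250:300,281:283].mean(1).astype(int))
print(ctrl.get_obs()["tcp_pos"])
E
```

```text
col316 rows205-231 [111, 120, 126, 128, 129, 129, 129, 129, 129, 129, 129, 129, 130, 129, 129, 130, 131, 126, 111, 84, 66, 59, 67, 81, 88, 89, 89]
col324 rows205-231 [105, 110, 113, 117, 120, 125, 127, 127, 128, 129, 130, 130, 129, 127, 120, 107, 89, 73, 63, 60, 68, 80, 87, 88, 88, 89, 88]
clk 17.65 ey,ex,z mm 40.37 0.25 73.5 F ey,ex,z -0.22 -0.23 -0.42
diff mean 3.19 max 62.9
[ 32  34  36  38  41  44  46  46  44  42  42  47  52  60  75  90 101 114 128 136 141 146 149 150 151 151 151 151 151 151 151 152 151 152 152 151 149 144 129 120 120 120 120 120 120]
[118 118 118 118 118 120 129 143 149 153 150 150 151 151 151 151 151 152 151 151 151 151 152 151 144 121  74  42  40  38  33  32  33  34  39  43  48  52  55  57  60  61  63  64  65  66  67  68  69  69]
[106 112 114 109 104 115 126 133 137 137 137 137 137 136 137 137 137 137 137 137 137 137 137 137 138 137 137 137 137 137 137 137 137 138 139 138 135 131 119 114 116 117 117 117 117]
[115 114 115 114 112 107 109 121 130 137 140 139 137 137 137 137 137 137 137 138 137 137 138 137 137 137 137 137 137 137 137 137 138 137 136 136 138 140 135 124 110 108 114 116 117 117 117 116 117 114]
[ 0.46793908 -0.0846819   0.07413755]
```

The lid is back flat, and its edge positions match the start to within about 0.5 px. Next I go behind the push bar on the centre line.

Request:
step_arm([
  {"delta_pos": [-8,-21,0],"spin": 0,"fingers": 1},
  {"delta_pos": [-8,-21,0],"spin": 0,"fingers": 1},
  {"delta_pos": [-8,-21,0],"spin": 0,"fingers": 1},
  {"delta_pos": [-8,-21,0],"spin": 0,"fingers": 1},
  {"delta_pos": [-8,-21,0],"spin": 0,"fingers": 1},
  {"delta_pos": [0,0,15],"spin": 0,"fingers": 1},
  {"delta_pos": [0,0,15],"spin": 0,"fingers": 1},
  {"delta_pos": [0,0,15],"spin": 0,"fingers": 1},
  {"delta_pos": [0,0,7],"spin": 0,"fingers": 1},
  {"delta_pos": [0,0,0],"spin": 0,"fingers": 1},
])

```text
clock: 18.73
tcp_pos: [0.4955, -0.1922, 0.0199]
orientation: [3.14, -0.004, 3.042]
ft_force: [-0.4, -0.2, -0.2]
width: -0.0
grasp_force: 0.0
```

```bash
python3 chk.py
```

```text
clk 19.0333 ey,ex,z mm -1.2 -105.15 23.55 F ey,ex,z -0.23 -0.18 -0.08
diff mean 17.57 max 100.4
```

Request:
step_arm([
  {"delta_pos": [0.8,0,3],"spin": 0,"fingers": 1},
  {"delta_pos": [0,5,0],"spin": 0,"fingers": 1},
  {"delta_pos": [0,5,0],"spin": 0,"fingers": 1},
  {"delta_pos": [0,4,0],"spin": 0,"fingers": 1},
  {"delta_pos": [0,4,0],"spin": 0,"fingers": 1},
  {"delta_pos": [0,4,0],"spin": 0,"fingers": 1},
  {"delta_pos": [0,4,0],"spin": 0,"fingers": 1},
  {"delta_pos": [0,5,0],"spin": 0,"fingers": 1},
  {"delta_pos": [0,5,0],"spin": 0,"fingers": 1},
  {"delta_pos": [0,5,0],"spin": 0,"fingers": 1},
])

```text
clock: 19.87
tcp_pos: [0.5006, -0.1518, 0.0192]
orientation: [-3.142, -0.0, 3.042]
ft_force: [0.5, -0.9, -0.1]
width: 0.005
grasp_force: 0.4
```

```bash
cat > bar.py <<'E'
from h import *
F=[];
for i in range(4): s=snap("top");F.append(ctrl.get_obs()["ft_force"])
p=ctrl.get_obs()["tcp_pos"]
T=np.radians(84.26);ex=np.array([np.cos(T),np.sin(T),0]);ey=np.array([-ex[1],ex[0],0]);lid=np.array([.5076,-.0888,.0515])
print("tcp ey,ex,z",*((p-lid)@np.c_[ey,ex,[0,0,1]]*1e3).round(1),"F",*(np.mean(F,0)@np.c_[ey,ex,[0,0,1]]).round(2),ctrl.get_obs()["clock"])
# gray profile along guide through points at offset y=-45 (latch side), z=.057 : bar stands out
g=s["img"].astype(float).mean(2)
for off in(-.057,-.045):
    d=np.arange(-130,160,4)/1e3
    q=proj(s,[lid*[1,1,0]+ex*a+ey*off+[0,0,.057] for a in d]);v=cv2.remap(g.astype(np.float32),q[:,0].astype(np.float32),q[:,1].astype(np.float32),1).ravel()
    print(off,[(int(a*1000),int(x)) for a,x in zip(d,v)])
E
python3 bar.py
```

```text
tcp ey,ex,z 0.6 -63.4 -32.3 F -0.04 0.82 -0.05 20.0667
-0.057 [(-130, 81), (-126, 55), (-122, 49), (-118, 51), (-114, 53), (-110, 55), (-106, 56), (-102, 58), (-98, 59), (-94, 61), (-90, 62), (-86, 63), (-82, 65), (-78, 66), (-74, 67), (-70, 68), (-66, 69), (-62, 70), (-58, 71), (-54, 72), (-50, 73), (-46, 73), (-42, 73), (-38, 64), (-34, 42), (-30, 68), (-26, 78), (-22, 78), (-18, 74), (-14, 54), (-10, 73), (-6, 81), (-2, 80), (2, 71), (6, 66), (10, 99), (14, 104), (18, 104), (22, 104), (26, 106), (30, 112), (34, 117), (38, 118), (42, 120), (46, 119), (50, 118), (54, 119), (58, 120), (62, 120), (66, 121), (70, 120), (74, 120), (78, 121), (82, 121), (86, 120), (90, 121), (94, 122), (98, 123), (102, 146), (106, 170), (110, 171), (114, 172), (118, 172), (122, 171), (126, 170), (130, 171), (134, 172), (138, 172), (142, 170), (146, 171), (150, 171), (154, 172), (158, 170)]
-0.045 [(-130, 60), (-126, 62), (-122, 63), (-118, 64), (-114, 65), (-110, 67), (-106, 68), (-102, 69), (-98, 70), (-94, 71), (-90, 72), (-86, 73), (-82, 74), (-78, 74), (-74, 75), (-70, 75), (-66, 75), (-62, 76), (-58, 77), (-54, 78), (-50, 78), (-46, 79), (-42, 80), (-38, 81), (-34, 72), (-30, 46), (-26, 69), (-22, 83), (-18, 83), (-14, 80), (-10, 59), (-6, 75), (-2, 85), (2, 86), (6, 76), (10, 58), (14, 73), (18, 77), (22, 77), (26, 77), (30, 77), (34, 78), (38, 83), (42, 86), (46, 86), (50, 86), (54, 86), (58, 86), (62, 86), (66, 94), (70, 125), (74, 132), (78, 132), (82, 132), (86, 132), (90, 133), (94, 133), (98, 133), (102, 133), (106, 142), (110, 170), (114, 173), (118, 173), (122, 173), (126, 173), (130, 173), (134, 173), (138, 173), (142, 173), (146, 173), (150, 173), (154, 173), (158, 172)]
```

It slides with 0.8 N. I'll keep pushing along the centre line.

Request:
step_arm([
  {"delta_pos": [-0.5,8,0],"spin": 0,"fingers": 1},
  {"delta_pos": [0,8,0],"spin": 0,"fingers": 1},
  {"delta_pos": [0,8,0],"spin": 0,"fingers": 1},
  {"delta_pos": [0,8,0],"spin": 0,"fingers": 1},
  {"delta_pos": [0,8,0],"spin": 0,"fingers": 1},
  {"delta_pos": [0,8,0],"spin": 0,"fingers": 1},
  {"delta_pos": [0,8,0],"spin": 0,"fingers": 1},
  {"delta_pos": [0,8,0],"spin": 0,"fingers": 1},
  {"delta_pos": [0,8,0],"spin": 0,"fingers": 1},
  {"delta_pos": [0,8,0],"spin": 0,"fingers": 1},
])

```text
clock: 20.9
tcp_pos: [0.5092, -0.0719, 0.0193]
orientation: [-3.142, 0.0, 3.042]
ft_force: [0.8, -1.2, 1.8]
width: 0.002
grasp_force: 0.5
```

Request:
step_arm([
  {"delta_pos": [0,8,0],"spin": 0,"fingers": 1},
  {"delta_pos": [0,8,0],"spin": 0,"fingers": 1},
  {"delta_pos": [0,8,0],"spin": 0,"fingers": 1},
  {"delta_pos": [0,8,0],"spin": 0,"fingers": 1},
  {"delta_pos": [0,8,0],"spin": 0,"fingers": 1},
  {"delta_pos": [0,8,0],"spin": 0,"fingers": 1},
  {"delta_pos": [0,8,0],"spin": 0,"fingers": 1},
  {"delta_pos": [0,4,0],"spin": 0,"fingers": 1},
  {"delta_pos": [0,2,0],"spin": 0,"fingers": 1},
  {"delta_pos": [0,0,0],"spin": 0,"fingers": 1},
])

```text
clock: 21.73
tcp_pos: [0.5151, -0.0103, 0.0191]
orientation: [3.141, -0.0, 3.043]
ft_force: [0.3, -0.6, 0.4]
width: -0.0
grasp_force: 0.0
```

```bash
python3 bar.py | head -1
```

```text
tcp ey,ex,z 0.3 78.1 -32.5 F 0.06 0.11 -0.01 21.9333
```

Request:
step_arm([
  {"delta_pos": [0,2,0],"spin": 0,"fingers": 1},
  {"delta_pos": [0,2,0],"spin": 0,"fingers": 1},
  {"delta_pos": [0,2,0],"spin": 0,"fingers": 1},
  {"delta_pos": [0,2,0],"spin": 0,"fingers": 1},
  {"delta_pos": [0,2,0],"spin": 0,"fingers": 1},
  {"delta_pos": [0,2,0],"spin": 0,"fingers": 1},
  {"delta_pos": [0,2,0],"spin": 0,"fingers": 1},
  {"delta_pos": [0,1,0],"spin": 0,"fingers": 1},
  {"delta_pos": [0,1,0],"spin": 0,"fingers": 1},
])

```text
clock: 22.68
tcp_pos: [0.5168, 0.0042, 0.0192]
orientation: [-3.139, 0.0, 3.042]
ft_force: [0.1, -4.2, -0.6]
width: -0.001
grasp_force: 2.3
```

Request:
step_arm([
  {"delta_pos": [0,1,0],"spin": 0,"fingers": 1},
  {"delta_pos": [0,1,0],"spin": 0,"fingers": 1},
  {"delta_pos": [0,0,0],"spin": 0,"fingers": 1},
])

```text
clock: 22.93
tcp_pos: [0.5169, 0.0041, 0.0193]
orientation: [-3.135, 0.0, 3.04]
ft_force: [-0.4, -7.3, -0.9]
width: 0.001
grasp_force: 3.9
```

```bash
python3 bar.py | head -1
```

```text
tcp ey,ex,z 0.1 93.4 -32.2 F 0.05 -7.39 -0.68 23.1333
```

Request:
step_arm([
  {"delta_pos": [0,2,0],"spin": 0,"fingers": 1},
  {"delta_pos": [0,2,0],"spin": 0,"fingers": 1},
  {"delta_pos": [0,2,0],"spin": 0,"fingers": 1},
  {"delta_pos": [0,0,0],"spin": 0,"fingers": 1},
  {"delta_pos": [0,0,0],"spin": 0,"fingers": 1},
])

```text
clock: 23.55
tcp_pos: [0.5168, 0.004, 0.0197]
orientation: [-3.123, -0.0, 3.037]
ft_force: [-3.9, -20.2, 1.4]
width: 0.001
grasp_force: 10.4
```

Request:
step_arm([
  {"delta_pos": [0,-7,0],"spin": 0,"fingers": 1},
  {"delta_pos": [0,-8,0],"spin": 0,"fingers": 1},
  {"delta_pos": [0,-20,0],"spin": 0,"fingers": 1},
  {"delta_pos": [0,-20,-30],"spin": 0,"fingers": 0},
  {"delta_pos": [0,-30,-30],"spin": 0,"fingers": 0},
  {"delta_pos": [0,-30,-30],"spin": 0,"fingers": 0},
  {"delta_pos": [0,-30,-20],"spin": 0,"fingers": 0},
  {"delta_pos": [0,-30,0],"spin": 0,"fingers": 0},
  {"delta_pos": [0,-20,0],"spin": 0,"fingers": 0},
  {"delta_pos": [0,0,0],"spin": 0,"fingers": 0},
])

```text
clock: 24.38
tcp_pos: [0.4988, -0.1836, 0.1291]
orientation: [-3.14, 0.003, 3.038]
ft_force: [0.3, -0.3, -0.5]
width: 0.976
grasp_force: 0.0
```

```bash
python3 bar.py; python3 - <<'E'
from h import *
s=snap("top"); save(cv2.convertScaleAbs(cv2.resize(s["img"][180:310,150:310],(800,650)),alpha=1.3)[:600],"home.png")
E
```

```text
tcp ey,ex,z 0.3 -90.6 76.3 F 0.4 -0.06 -0.05 24.5833
-0.057 [(-130, 84), (-126, 85), (-122, 84), (-118, 86), (-114, 86), (-110, 86), (-106, 82), (-102, 58), (-98, 53), (-94, 82), (-90, 89), (-86, 90), (-82, 90), (-78, 89), (-74, 66), (-70, 61), (-66, 89), (-62, 93), (-58, 94), (-54, 93), (-50, 78), (-46, 57), (-42, 70), (-38, 107), (-34, 113), (-30, 113), (-26, 113), (-22, 112), (-18, 112), (-14, 112), (-10, 112), (-6, 110), (-2, 111), (2, 110), (6, 112), (10, 111), (14, 111), (18, 111), (22, 115), (26, 123), (30, 124), (34, 124), (38, 125), (42, 126), (46, 125), (50, 125), (54, 126), (58, 126), (62, 126), (66, 126), (70, 126), (74, 126), (78, 127), (82, 126), (86, 126), (90, 127), (94, 127), (98, 115), (102, 72), (106, 85), (110, 128), (114, 121), (118, 158), (122, 176), (126, 176), (130, 178), (134, 180), (138, 178), (142, 175), (146, 175), (150, 176), (154, 177), (158, 175)]
-0.045 [(-130, 88), (-126, 88), (-122, 88), (-118, 89), (-114, 89), (-110, 90), (-106, 91), (-102, 88), (-98, 63), (-94, 47), (-90, 75), (-86, 93), (-82, 96), (-78, 96), (-74, 96), (-70, 77), (-66, 63), (-62, 94), (-58, 100), (-54, 100), (-50, 99), (-46, 85), (-42, 68), (-38, 78), (-34, 117), (-30, 128), (-26, 127), (-22, 126), (-18, 127), (-14, 127), (-10, 127), (-6, 126), (-2, 126), (2, 126), (6, 126), (10, 126), (14, 125), (18, 125), (22, 125), (26, 125), (30, 132), (34, 138), (38, 138), (42, 138), (46, 137), (50, 137), (54, 136), (58, 137), (62, 138), (66, 138), (70, 138), (74, 138), (78, 139), (82, 139), (86, 139), (90, 136), (94, 115), (98, 109), (102, 71), (106, 73), (110, 127), (114, 116), (118, 123), (122, 131), (126, 130), (130, 130), (134, 130), (138, 129), (142, 130), (146, 130), (150, 129), (154, 130), (158, 130)]
```

View pics/home.png

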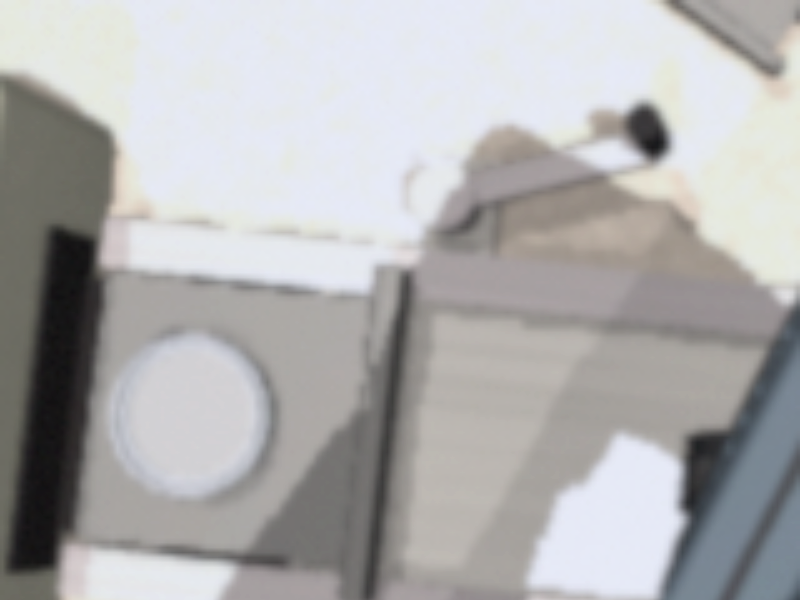

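Home: in the crop, the carriage's front is up against the reader at x≈90, the bar's rear edge is at about (405,268), and the lid is seated at (190,413). The bar's travel of 184 mm matches, and it held rigid at 20 N. The latch post top is at crop (648,130). Next I move over the post with the fingers half open.

Request:
step_arm([
  {"delta_pos": [-20,17.5,0],"spin": 0,"fingers": 0.45},
  {"delta_pos": [-20,17.5,0],"spin": 0,"fingers": 0.45},
  {"delta_pos": [-20,17.5,0],"spin": 0,"fingers": 0.45},
  {"delta_pos": [-20,17.5,0],"spin": 0,"fingers": 0.45},
  {"delta_pos": [-20,17.5,0],"spin": 0,"fingers": 0.45},
  {"delta_pos": [-20,17.5,0],"spin": 0,"fingers": 0.45},
  {"delta_pos": [-2,0,0],"spin": 0,"fingers": 0.45},
  {"delta_pos": [0,0,0],"spin": 0,"fingers": 0.45},
  {"delta_pos": [0,0,0],"spin": 0,"fingers": 0.45},
])

```text
clock: 25.38
tcp_pos: [0.6296, -0.0868, 0.1277]
orientation: [-3.142, -0.001, 3.043]
ft_force: [1.1, 0.1, -0.1]
width: 0.546
grasp_force: 0.0
```

```bash
python3 bar.py|head -1; python3 - <<'E'
from h import *
# post from scene+top-before triangulation: dark blob column in scene
t=snap("scene");g=t["img"].astype(float).mean(2);np.set_printoptions(linewidth=200)
print(g[205:250,355:380].astype(int)[::2]); o=ctrl.get_obs();print(o["tcp_pos"],o["orientation"],o["width"],o["joints"])
print(proj(t,[[.6306,-.0867,.097],[.6306,-.0867,.042]]))
E
```

```text
tcp ey,ex,z -121.2 12.7 76.9 F -0.27 -0.29 0.09 25.5833
[[ 26  24  23  38  24  26  38  39  72 105 116 121 121 120 112 107 102 103 103 104 101 100  97  96  94]
 [ 26  35  35  30  37  35  40  45  78 113 117 117 107 104 108 115 119 118 117 119 116 116 117 112 101]
 [ 33  25  32  36  42  47  54  59  86 107 107  92  82  92 111 121 118 116 117 120 119 116 121 117 115]
 [ 24  29  31  34  38  50  53  58  72  80  72  67  68  82 106 112 116 116 118 118 119 115 116 111 105]
 [ 34  37  34  39  49  49  56  56  61  66  73  85  86  82  86 100 103 112 110 110 108 103  91  89  99]
 [ 59  49  36  39  50  57  55  60  67  81  95 110 104  98 109 114 115 112 116 102  84  72  70  86 110]
 [106  86  67  56  52  58  73  88 105 119 120 116 108 108 113 119 116 117 114  98  77  67  77  81  90]
 [106  96  71  64  66  67  82 104 116 119 117 110 114 117 119 120 118 117 104  84  70  68  84  88  98]
 [ 81  69  67  66  68  68  72  71  70  70  76  75  79  97 112 117 117 110  88  77  73  87 100 114 115]
 [ 64  70  68  78  88  97  98  89  64  53  43  54  52  76  98 115 111 100  89  90  94 105 120 117 100]
 [ 67  73  82 
[... 889 characters left out ...]
19 104  96  92  91  89]
 [135 132 127 128 128 126 123 124 126 119 102  94  94  95  93  95  97 105 111  99  93  91  93  95  91]
 [130 126 124 128 126 124 125 130 131 119 103  96  94  91  91  91  92  91  92  94  93  91  93  92  92]
 [127 125 125 128 127 126 125 129 124 111  95  89  92  93  93  94  90  92  90  89  92  92  92  93  92]
 [121 123 126 124 125 130 132 138 136 126 107  97  93  91  94  95  86  92  90  91  90  89  93  90  93]]
[ 0.62954339 -0.08835631  0.12847035] [-3.14154245e+00  1.02297791e-04  3.04081395e+00] 0.5495626926721968 [-2.44851860e-01  3.35799065e-01  2.61153239e-01  1.49604206e+00 -3.49930201e-05 -1.44073152e-01]
[[363.27271205 223.16486307]
 [361.32403685 238.91463564]]
```

The scene view agrees with the post position to about 1 mm, once its common +1.2 px bias is allowed for. I'll descend around the post and grip it.

Request:
step_arm([
  {"delta_pos": [-0.8,2,0],"spin": 0,"fingers": 0.45},
  {"delta_pos": [0,0,15],"spin": 0,"fingers": 0.45},
  {"delta_pos": [0,0,15],"spin": 0,"fingers": 0.45},
  {"delta_pos": [0,0,15],"spin": 0,"fingers": 0.45},
  {"delta_pos": [0,0,10],"spin": 0,"fingers": 0.45},
  {"delta_pos": [0,0,10],"spin": 0,"fingers": 0.45},
  {"delta_pos": [0,0,10],"spin": 0,"fingers": 0.45},
  {"delta_pos": [0,0,5],"spin": 0,"fingers": 0.45},
  {"delta_pos": [0,0,0],"spin": 0,"fingers": 0.45},
])

```text
clock: 26.38
tcp_pos: [0.6301, -0.0856, 0.0465]
orientation: [3.141, -0.003, 3.042]
ft_force: [-0.3, -0.6, 0.3]
width: 0.548
grasp_force: 0.0
```

Request:
step_arm([
  {"delta_pos": [0,0,0],"spin": 0,"fingers": 0.7},
  {"delta_pos": [0,0,0],"spin": 0,"fingers": 0.9},
  {"delta_pos": [0,0,0],"spin": 0,"fingers": 0.9},
  {"delta_pos": [0,0,0],"spin": 0,"fingers": 0.9},
  {"delta_pos": [0,0,0],"spin": 0,"fingers": 0.9},
])

```text
clock: 26.8
tcp_pos: [0.6315, -0.0833, 0.0494]
orientation: [3.137, 0.001, 3.044]
ft_force: [-1.2, 5.2, 1.9]
width: 0.142
grasp_force: 58.5
```

The post is gripped. Now I swing it round the pivot, co-rotating the tool.

Request:
step_arm([
  {"delta_pos": [8.2,-2.3,0],"spin": 0.1,"fingers": 0.9},
  {"delta_pos": [8.2,-2.3,0],"spin": 0.1,"fingers": 0.9},
  {"delta_pos": [8.2,-2.3,0],"spin": 0.1,"fingers": 0.9},
  {"delta_pos": [8.2,-2.3,0],"spin": 0.1,"fingers": 0.9},
  {"delta_pos": [8.2,-2.3,0],"spin": 0.1,"fingers": 0.9},
  {"delta_pos": [8.2,-2.3,0],"spin": 0.1,"fingers": 0.9},
  {"delta_pos": [8.2,-2.3,0],"spin": 0.1,"fingers": 0.9},
])

```text
clock: 27.38
tcp_pos: [0.5742, -0.0761, 0.0494]
orientation: [3.136, -0.001, 2.339]
ft_force: [1.0, 5.4, -0.2]
width: 0.144
grasp_force: 58.5
```

```bash
cat > la.py <<'E'
from h import *
o=ctrl.get_obs();p=o["tcp_pos"]
T=np.radians(84.26);ex=np.array([np.cos(T),np.sin(T),0]);ey=np.array([-ex[1],ex[0],0]);pv=np.array([.6126,-.003,0])
d=p-pv;print("a",np.arctan2(d@ey,-d@ex).round(3),"r",np.hypot(d@ex,d@ey).round(4),"yaw",o["orientation"][2],"z",p[2],"F ey,ex,z",o["ft_force"]@np.c_[ey,ex,[0,0,1]],o["grasp_force"],o["clock"])
E
python3 la.py
```

```text
a 0.383 r 0.0826 yaw 2.3388430861586897 z 0.0493671317640386 F ey,ex,z [-0.44537876  5.438445   -0.22972662] 58.47107470035553 27.3833
```

Request:
step_arm([
  {"delta_pos": [8.2,-2.3,0],"spin": 0.1,"fingers": 0.9},
  {"delta_pos": [8.2,-2.3,0],"spin": 0.1,"fingers": 0.9},
  {"delta_pos": [8.2,-2.3,0],"spin": 0.1,"fingers": 0.9},
  {"delta_pos": [8.2,-2.3,0],"spin": 0.1,"fingers": 0.9},
  {"delta_pos": [8.2,-2.3,0],"spin": 0.1,"fingers": 0.9},
  {"delta_pos": [8.2,-2.3,0],"spin": 0.1,"fingers": 0.9},
  {"delta_pos": [8.2,-2.3,0],"spin": 0.1,"fingers": 0.9},
  {"delta_pos": [8.2,-2.3,0],"spin": 0.1,"fingers": 0.9},
  {"delta_pos": [8.2,-2.3,0],"spin": 0.1,"fingers": 0.9},
])

```text
clock: 28.13
tcp_pos: [0.5299, -0.0182, 0.0494]
orientation: [3.138, -0.002, 1.438]
ft_force: [1.8, 2.8, -1.7]
width: 0.145
grasp_force: 58.6
```

```bash
python3 la.py
```

```text
a 1.289 r 0.0841 yaw 1.4381616665214123 z 0.04942846670788056 F ey,ex,z [-1.52331147  2.99890333 -1.74653279] 58.57641577720642 28.1333
```

Request:
step_arm([
  {"delta_pos": [8.2,-2.3,0],"spin": 0.1,"fingers": 0.9},
  {"delta_pos": [8.2,-2.3,0],"spin": 0.1,"fingers": 0.9},
  {"delta_pos": [4.1,-1.1,0],"spin": 0.05,"fingers": 0.9},
  {"delta_pos": [0,0,0],"spin": 0,"fingers": 0.9},
  {"delta_pos": [0,0,0],"spin": 0,"fingers": 0.9},
])

```text
clock: 28.55
tcp_pos: [0.5282, 0.0028, 0.0493]
orientation: [3.14, -0.002, 1.195]
ft_force: [0.4, 3.1, 3.3]
width: 0.141
grasp_force: 59.0
```

```bash
python3 la.py
```

```text
a 1.539 r 0.0846 yaw 1.1946523767494353 z 0.04934883793877979 F ey,ex,z [-0.12864034  3.09934793  3.33982893] 58.959224224090576 28.55
```

Request:
step_arm([
  {"delta_pos": [4.1,-1.1,0],"spin": 0.04,"fingers": 0.9},
  {"delta_pos": [2,-0.6,0],"spin": 0.02,"fingers": 0.9},
  {"delta_pos": [0,0,0],"spin": 0,"fingers": 0.9},
  {"delta_pos": [0,0,0],"spin": 0,"fingers": 0.9},
])

```text
clock: 28.88
tcp_pos: [0.5286, 0.0082, 0.0493]
orientation: [3.141, -0.001, 1.133]
ft_force: [-2.8, 1.4, 6.1]
width: 0.14
grasp_force: 59.3
```

```bash
python3 la.py
```

```text
a 1.603 r 0.0848 yaw 1.1329762076739784 z 0.049315311836326245 F ey,ex,z [2.92716238 1.10280421 6.09864953] 59.31106746196747 28.8833
```

Request:
step_arm([
  {"delta_pos": [2,-0.6,0],"spin": 0,"fingers": 0.9},
  {"delta_pos": [2,-0.6,0],"spin": 0,"fingers": 0.9},
  {"delta_pos": [0,0,0],"spin": 0,"fingers": 0.9},
  {"delta_pos": [0,0,0],"spin": 0,"fingers": 0.9},
])

```text
clock: 29.22
tcp_pos: [0.5286, 0.0088, 0.0493]
orientation: [3.139, 0.006, 1.131]
ft_force: [-4.3, -5.5, 6.1]
width: 0.143
grasp_force: 59.4
```

```bash
python3 la.py
```

```text
a 1.61 r 0.0848 yaw 1.1309965450229837 z 0.04929438389800871 F ey,ex,z [ 3.75767795 -5.9098486   6.10346097] 59.35582101345062 29.2167
```

The latch is at its stop: the tool moved 0.6 mm for 4 mm commanded, and the force reversed. I'll relax, open and lift clear.

Request:
step_arm([
  {"delta_pos": [-1.8,0.5,0],"spin": 0,"fingers": 0.9},
  {"delta_pos": [0,0,0],"spin": 0,"fingers": 0.8},
  {"delta_pos": [0,0,0],"spin": 0,"fingers": 0.6},
  {"delta_pos": [0,0,0],"spin": 0,"fingers": 0.5},
  {"delta_pos": [0,0,0],"spin": 0,"fingers": 0.5},
  {"delta_pos": [0,0,-15],"spin": 0,"fingers": 0.5},
  {"delta_pos": [0,0,-25],"spin": 0,"fingers": 0.5},
  {"delta_pos": [0,0,-35],"spin": 0,"fingers": 0.5},
  {"delta_pos": [0,0,-40],"spin": 0,"fingers": 0.5},
  {"delta_pos": [0,0,-20],"spin": 0,"fingers": 0.5},
])

```text
clock: 30.05
tcp_pos: [0.5301, 0.0104, 0.1878]
orientation: [3.136, -0.002, 1.132]
ft_force: [0.6, 0.3, 1.1]
width: 0.496
grasp_force: 0.0
```

```bash
python3 la.py
```

```text
a 1.631 r 0.0836 yaw 1.1322723389091 z 0.18779746811280934 F ey,ex,z [-0.53342971  0.34306556  1.13909985] 0.0 30.05
```

Request:
step_arm([
  {"delta_pos": [-29,-4,0],"spin": 0,"fingers": 0.5},
  {"delta_pos": [-29,-4,0],"spin": 0,"fingers": 0.5},
  {"delta_pos": [-29,-4,0],"spin": 0,"fingers": 0.5},
  {"delta_pos": [-29,-4,0],"spin": 0,"fingers": 0.5},
  {"delta_pos": [-29,-4,0],"spin": 0,"fingers": 0.5},
  {"delta_pos": [-29,-4,0],"spin": 0,"fingers": 0.5},
  {"delta_pos": [-29,-4,0],"spin": 0,"fingers": 0.5},
  {"delta_pos": [-29,-4,0],"spin": 0,"fingers": 0.5},
  {"delta_pos": [0,0,0],"spin": 0,"fingers": 0.5},
  {"delta_pos": [0,0,0],"spin": 0,"fingers": 0.5},
])

```text
clock: 30.88
tcp_pos: [0.4003, -0.1868, 0.183]
orientation: [-3.142, -0.0, 1.129]
ft_force: [-0.3, -0.2, -0.0]
width: 0.498
grasp_force: 0.0
```

```bash
python3 - <<'E'
from h import *
s=snap("top");I=np.mean([snap("top")["img"].astype(float) for i in range(5)],0);g=I.mean(2)
T=np.radians(84.26);ex=np.array([np.cos(T),np.sin(T),0]);ey=np.array([-ex[1],ex[0],0]);lid=np.array([.5076,-.0888,0]);pv=np.array([.6126,-.003,0])
print(ctrl.get_obs()["tcp_pos"],ctrl.get_obs()["clock"])
def prof(o,d,z,a): 
    q=proj(s,[o+d*k/1e3+[0,0,z] for k in a]).astype(np.float32);return [(int(k),int(v)) for k,v in zip(a,cv2.remap(g.astype(np.float32),q[:,0],q[:,1],1).ravel())]
L=lid+ex*.1835
print("lid ex",prof(L,ex,.0515,range(-40,41,2)));print("lid ey",prof(L,ey,.0515,range(-40,41,2)))
print("bar ey-40",prof(pv+ey*.04,ex,.042,range(-30,31,2)));print("bar ey60",prof(pv+ey*.06,ex,.042,range(-30,31,2)))
# post dark blob
x,y=proj(s,pv+ey*.085+[0,0,.097])[0].round().astype(int);w=g[y-9:y+10,x-9:x+10];m=w<w.min()+25;yy,xx=np.nonzero(m);print("post pred",x,y,"dark",xx.mean()+x-9,yy.mean()+y-9,m.sum(),w.min())
P=onz(s,xx.mean()+x-9,yy.mean()+y-9,.085);d=P-pv;print("a~",np.arctan2(d@ey,-d@ex))
E
```

```text
[ 0.40135873 -0.18506479  0.18307164] 31.1833
lid ex [(-40, 120), (-38, 116), (-36, 102), (-34, 91), (-32, 112), (-30, 130), (-28, 139), (-26, 151), (-24, 151), (-22, 149), (-20, 149), (-18, 149), (-16, 149), (-14, 149), (-12, 149), (-10, 149), (-8, 149), (-6, 149), (-4, 149), (-2, 149), (0, 149), (2, 149), (4, 149), (6, 149), (8, 149), (10, 149), (12, 149), (14, 149), (16, 149), (18, 149), (20, 146), (22, 142), (24, 141), (26, 136), (28, 138), (30, 134), (32, 121), (34, 109), (36, 97), (38, 67), (40, 38)]
lid ey [(-40, 118), (-38, 117), (-36, 116), (-34, 118), (-32, 130), (-30, 141), (-28, 147), (-26, 149), (-24, 149), (-22, 149), (-20, 149), (-18, 149), (-16, 149), (-14, 149), (-12, 149), (-10, 149), (-8, 149), (-6, 149), (-4, 149), (-2, 149), (0, 149), (2, 149), (4, 149), (6, 149), (8, 149), (10, 149), (12, 149), (14, 149), (16, 149), (18, 149), (20, 150), (22, 152), (24, 151), (26, 146), (28, 142), (30, 131), (32, 119), (34, 117), (36, 118), (38, 118), (40, 118)]
bar ey-40 [(-30, 162), (-28, 163), (-26, 163), (-24, 162), (-22, 161), (-20, 160), (-18, 160), (-16, 162), (-14, 165), (-12, 164), (-10, 157), (-8, 137), (-6, 130), (-4, 150), (-2, 164), (0, 167), (2, 165), (4, 164), (6, 151), (8, 112), (10, 67), (12, 63), (14, 97), (16, 117), (18, 119), (20, 115), (22, 113), (24, 122), (26, 141), (28, 148), (30, 147)]
bar ey60 [(-30, 127), (-28, 127), (-26, 127), (-24, 130), (-22, 137), (-20, 148), (-18, 158), (-16, 163), (-14, 164), (-12, 163), (-10, 156), (-8, 138), (-6, 130), (-4, 148), (-2, 162), (0, 164), (2, 162), (4, 159), (6, 145), (8, 107), (10, 69), (12, 67), (14, 97), (16, 117), (18, 120), (20, 114), (22, 103), (24, 101), (26, 113), (28, 120), (30, 121)]
post pred 228 261 dark 230.32432432432432 261.7027027027027 37 15.6
a~ 1.5485515759978778
```

The latch is square across behind the bar, and the lid is centred and flat. The arm is clear of everything, so I'm handing in.

```bash
python3 -c "
from bench import ctrl
print(ctrl.sign_off())"
```

```text
the job is handed in; nothing more can be done
None
```

I handed the job in at about 31 s. The lid was aired (first to about 18–20°, then eased to 8–9°; over 7° for about 3 s, not 1 s) and set back flat and centred. The carriage is home against the stop and the latch is square behind it. I viewed 11 pictures, one over the limit of 10.

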